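# Fetch the photocell from behind the bottles and set it before the lamp

### The arm

A 7-joint arm with a two-finger parallel gripper is mounted at the origin on the work surface. World frame = base frame: x ahead of the robot, y to its left, z up, the work surface at z = 0. Lengths are in m, angles in degrees, forces in N, time in s.
With the tool pointing down it reaches from about 0.4 to 0.85 m from the base axis. Payload 10.4 kg.
Tool frame: the origin (TCP) lies on the centre line of the jaws, within the pads' length; the fingertips stand 22 mm ahead of it and the grasp point (between the pads) lies 3 mm ahead of it (arm.tips_ahead is the distance from the TCP to the fingertips, in m); z points along the fingers, y is the line along which they close (so a half turn about z gives the same grasp; the last joint's range is limited). The gripper opens to 85 mm and grips with 20 to 120 N. Pads are 22 mm wide; open, the fingers measure 114 mm over their backs; the gripper's body (76 mm by 85 mm) begins 54 mm behind the grasp point. The pads swing forward as they close: fully open they stand 13 mm farther back than shut.
Start: joints at [63.048, 19.034, -3.707, 83.658, 1.238, 77.344, -5.071], TCP at [0.271, -0.563, 0.253] pointing down, gripper open.
Joint ranges: [-148.97, 148.97], [-28.65, 121.19], [-84.17, 76.75], [9.2, 138.47], [-72.65, 252.65], [3.7, 117.97], [-149.18, 149.18]. Speed limits (degrees/s): [127.2, 127.2, 159.86, 159.86, 180, 180, 180].

### API

Orientations are given as a 3x3 rotation matrix whose columns are the frame's x, y, z axes.
In Python, from workcell import arm gives the robot as it stands.
- The arm moves only by the tool drive_tool, never from a script. Its argument "steps" is a list of rows, each an object of numbers: "x", "y", "z": the shift along the tool's x, y, z in cm; "wx", "wy", "wz": the turn, a rotation vector about the tool's x, y, z in degrees; "grip": the finger opening in cm, from 0 to 8.54. In form: [{"x": .., "y": .., "z": .., "wx": .., "wy": .., "wz": .., "grip": ..}, ...]. A call has 1 to 8 rows; each row is the pose to reach, as a shift and turn from the pose commanded when the call began, along the tool's axes at that moment; what a row does not reach only later rows make up. A row lasts 1/8 s, in which the tool goes at most 62.5 mm and 10.7 degrees, less where a joint would pass 70% of its speed; a pose out of reach is approached as far as the arm can. A call with a gripper value outside its range is refused whole. The fingers move at their own pace and stop on an object; "grip_force" is the grip in N (left out, the last holds). Time passes only in rows, so rows that repeat a pose let the fingers close. It gives the time, the measured TCP pose, the force, the opening and the grip force at its end, in the units of the state.
- arm.read_state(): the state, without advancing time (a new reading comes with each control period).
- arm.camera(name): name is "scene" or "top" or "wrist"; returns the picture (400x640x3 uint8, red, green, blue); there is no depth.
- arm.camera_info(name): a dict with "fov_y" (degrees; the focal length in pixels is half the picture's height over the tangent of half this angle, whatever the lens; pixels are square), "cx", "cy" (the principal point, pixels), "R" (3x3) and "t" (3): a world point X has camera coordinates R X + t. Camera axes: x right, y down, z forward; pixel columns grow to the right and rows downward; lengths in m; the calibration is good to about 2 mm. A picture is of the moment at which its call begins: read the wrist's pose just before it. camera_info takes no time and is no camera call; for the wrist camera it gives the pose at the moment of the call.
- arm.sign_off(): hands the job in; it is judged then, once.
The state is a dict: "t": time; "joints": joint angles; "joint_velocities": joint speeds; "joint_efforts": joint torques, N m; "eef_pos": TCP position; "tool_rot": TCP orientation; "wrist_force": force on the tool from outside, world axes, zero at the start; "wrist_torque": the same for the moment, N m; "opening": opening from 0.0 (shut) to 1.0 (fully open); "finger_force": force on a finger pad.
Only numpy, scipy, OpenCV 4.12 (cv2) and the standard library are available. Lean on these libraries where they do the work, as an engineer would, in place of code of your own. Each camera call takes 0.05 s, during which the arm holds its last target. There are 200 camera calls.

### The job

First clear both bottles out of the grey caddy onto the green mat, then take the photocell from behind them and stand it centred and square on the white mark of the wooden lamp stand, and only then put each bottle back in the caddy, centred on the pad of its cap's colour. Keep everything upright, set things down rather than dropping them, and leave the beaker and the wrench where they are.

Things in the scene. Friction and masses are not known exactly. Their poses are not given: they have to be found in the camera images.
- bottle_blue: loose amber bottle with blue cap and white label: body 56 mm diameter up to 88 mm height, shoulder, 32 mm neck, cap 38 mm diameter from 105 to 135 mm (its top); about 250 g. Stands on the blue pad at the start. Origin: centre of its underside, z up; round, its yaw means nothing. Best held by the cap from above
- bottle_yellow: loose white bottle with a yellow screw cap and a yellow band round its body; same shape, size, weight and origin as the amber one. Stands on the yellow pad at the start
- cell: loose photocell: white and clear acrylic panel with dark blue cells on both faces, 20 mm thick (x), 80 mm wide (y), on a white foot 44 (x) x 90 (y) x 8 mm; top 85 mm above the underside; about 220 g; front and back alike. Stands in the caddy behind (+x) the bottles, too close to them to be gripped across its thickness until they are gone. Origin: centre of the foot's underside, z up
- pad_blue: fixed blue square pad 64 x 64 x 3 mm on the caddy floor, place of the blue-capped bottle; origin: centre of its underside (its top is 3 mm higher); its x and y run parallel to the caddy's
- pad_yellow: fixed yellow square pad, the same, place of the yellow-capped bottle. The pad centres lie side by side 84 mm apart along the caddy's y, 25 mm in front of (-x of) the caddy's origin; which is left and which right changes
- caddy: fixed grey storage caddy 170 mm (x) x 200 mm (y), floor 8 mm thick, side walls at its two y ends 6 mm thick and 60 mm high, back rail on its +x edge 30 mm high, open in front (-x). Origin: on the table, 70 mm from its front edge and 100 mm from its back edge, midway between the side walls
- mat: fixed green mat, 140 mm (x) x 200 mm (y) x 4 mm, the side area where the bottles wait; origin: centre of its underside on the table. Room for both bottles side by side along its y
- stand: fixed lamp stand: wooden block 290 (x) x 130 (y) x 30 mm high with a flush white mark 50 (x) x 96 (y) mm that fits the cell's foot. Origin: on the table under the mark's centre, 70 mm from the block's -x end. Towards +x: lamp tube, 40 mm diameter, axis 75 mm above the table, from 65 mm; lamp box from 122 to 208 mm, 90 mm wide, top 160 mm above the table. Square = cell's x parallel to stand's x
- beaker: bystander: loose small glass beaker, 54 mm diameter, 65 mm high; origin: centre of its underside. Not to be moved
- wrench: bystander: loose steel wrench 150 mm long lying flat along its x, origin about the middle of its underside. Not to be moved
Mind the look-alikes: they are no part of the job. Of the things that look like the cell, the smaller one is meant.

How it is judged (in metres and radians):
On the way, in this order (a step that is already met when the one before it is completed fails the run):
1. both bottles stand released on the green mat, the photocell still at its place in the caddy (x of bottle_blue in the frame of mat between -0.07 and 0.07 m and y of bottle_blue in the frame of mat between -0.1 and 0.1 m and z of bottle_blue in the frame of mat between -0.001 and 0.009 m and x of bottle_yellow in the frame of mat between -0.07 and 0.07 m and y of bottle_yellow in the frame of mat between -0.1 and 0.1 m and z of bottle_yellow in the frame of mat between -0.001 and 0.009 m and linear speed of each of bottle_blue, bottle_yellow below 0.03 m/s and angular speed of each of bottle_blue, bottle_yellow below 0.3 rad/s and angle between each of bottle_blue, bottle_yellow's own z axis and vertical below 0.1 rad and contact force between the fingers and bottle_blue below 0.2 N and contact force between the fingers and bottle_yellow below 0.2 N and distance of cell from where it was at the start of the episode below 0.03 m), for 0.2 s.
2. the photocell stands released, centred and square on the white mark, while both bottles wait on the mat (horizontal distance between cell and stand below 0.012 m and angle between the x axis of cell and the x axis of stand, either way round below 0.17 rad and z of cell in the frame of stand between 0.025 and 0.035 m and linear speed of cell below 0.03 m/s and angular speed of cell below 0.3 rad/s and angle between cell's own z axis and vertical below 0.1 rad and contact force between the fingers and cell below 0.2 N and x of bottle_blue in the frame of mat between -0.07 and 0.07 m and y of bottle_blue in the frame of mat between -0.1 and 0.1 m and z of bottle_blue in the frame of mat between -0.001 and 0.009 m and x of bottle_yellow in the frame of mat between -0.07 and 0.07 m and y of bottle_yellow in the frame of mat between -0.1 and 0.1 m and z of bottle_yellow in the frame of mat between -0.001 and 0.009 m), for 0.2 s.
At the end, for the whole second after the job is handed in: the photocell stands upright on the white mark within 12 mm of its centre and 10 degrees of square; each bottle stands upright on the pad of its cap's colour within 12 mm of the pad's centre; all released and at rest (horizontal distance between cell and stand below 0.012 m and angle between the x axis of cell and the x axis of stand, either way round below 0.17 rad and z of cell in the frame of stand between 0.025 and 0.035 m and horizontal distance between bottle_blue and pad_blue below 0.012 m and z of bottle_blue in the frame of pad_blue between -0.002 and 0.008 m and horizontal distance between bottle_yellow and pad_yellow below 0.012 m and z of bottle_yellow in the frame of pad_yellow between -0.002 and 0.008 m and linear speed of each of bottle_blue, bottle_yellow, cell below 0.03 m/s and angular speed of each of bottle_blue, bottle_yellow, cell below 0.3 rad/s and angle between each of bottle_blue, bottle_yellow, cell's own z axis and vertical below 0.1 rad and contact force between the fingers and bottle_blue below 0.2 N and contact force between the fingers and bottle_yellow below 0.2 N and contact force between the fingers and cell below 0.2 N); the robot touches nothing.
It fails at once if the beaker is moved by more than 15 mm or tipped over (distance of beaker from where it was at the start of the episode above 0.015 m or angle between beaker's own z axis and vertical above 0.3 rad).
It fails at once if the wrench is moved by more than 15 mm (distance of wrench from where it was at the start of the episode above 0.015 m).
It fails at once if a bottle or the photocell is tipped by more than 40 degrees (angle between any of bottle_blue, bottle_yellow, cell's own z axis and vertical above 0.7 rad).
It fails at once if a bottle or the photocell is dropped (falls faster than 0.7 m/s, about 25 mm of free fall) ((linear speed of bottle_blue above 0.7 m/s and contact force between the fingers and bottle_blue below 0.1 N) or (linear speed of bottle_yellow above 0.7 m/s and contact force between the fingers and bottle_yellow below 0.1 N) or (linear speed of cell above 0.7 m/s and contact force between the fingers and cell below 0.1 N)).
It also fails if it takes over 134 s, if anything falls off the work surface, if the arm or the gripper's body presses on something with over 40 N, if the wrist force passes 120 N, or if a joint passes its speed limit or range.

## Working session

There is one attempt and no reset: what is moved stays moved. The work goes in short steps, Python scripts to look and compute and a tool call to move; the robot and the scene stay as the last step left them, time stands still between calls to the robot, and variables do not carry over. Pictures are saved under pics/ and viewed, at most 14 in all, crops included, and the job is handed in when it is done.

Besides the shell and the picture viewer there is one more tool, called by a JSON object that holds its "name" and its "arguments", one argument or row to a line. drive_tool: Moves the arm, as the interface text tells. Its arguments: {"type":"object","properties":{"steps":{"type":"array","items":{"type":"object","properties":{"x":{"type":"number"},"y":{"type":"number"},"z":{"type":"number"},"wx":{"type":"number"},"wy":{"type":"number"},"wz":{"type":"number"},"grip":{"type":"number"}}}},"grip_force":{"type":"number"}},"required":["steps"]}

```bash
mkdir -p pics; ls
python3 - <<'E'
from workcell import arm
import cv2,numpy as np
for n in("scene","top"):
    cv2.imwrite(f"pics/{n}0.png",arm.camera(n)[:,:,::-1]); i=arm.camera_info(n); print(n,i)
s=arm.read_state();print(s['t'],s['eef_pos'],s['tool_rot'],s['opening'],arm.tips_ahead)
E
```

```text
pics
scene {'fov_y': 47.77887680586665, 'cx': 316.8725659811783, 'cy': 200.29193433585357, 'R': array([[-0.88903821,  0.457667  ,  0.01232824],
       [ 0.35594187,  0.70786718, -0.61010609],
       [-0.28795218, -0.53801948, -0.79222382]]), 't': array([ 0.48199118, -0.15745033,  1.29316292])}
top {'fov_y': 50.331823185576596, 'cx': 312.6075493693995, 'cy': 199.07401427566242, 'R': array([[ 0.00269246, -0.99997063,  0.00717555],
       [-0.99169793, -0.00359255, -0.12853914],
       [ 0.12856114, -0.00676989, -0.99167848]]), 't': array([-0.03213714,  0.52933804,  0.81132457])}
0.1 [ 0.27045861 -0.56311295  0.25260141] [[ 9.01415088e-01  4.32955556e-01 -5.70702241e-04]
 [ 4.32955930e-01 -9.01414426e-01  1.09349374e-03]
 [-4.10050407e-05 -1.23278068e-03 -9.99999239e-01]] 0.996999952221291 0.022
```

View pics/scene0.png

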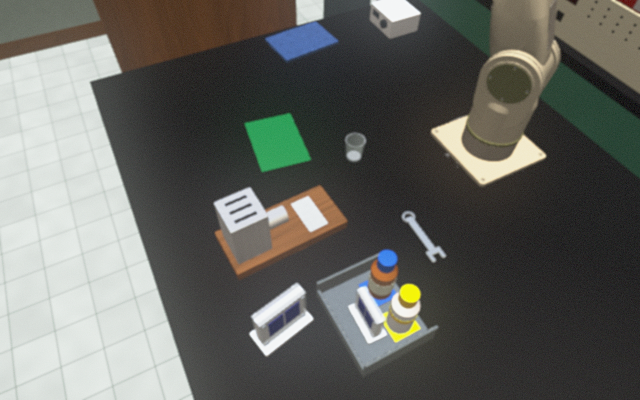

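View pics/top0.png

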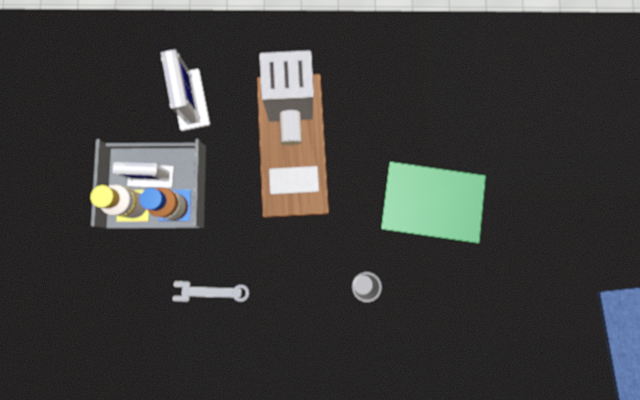

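The top view shows two panels that could be the cell: one in the caddy at (145,173), and a larger one outside it at (185,92). The one in the caddy fits, because it is smaller and stands behind the bottles. The blue cap is at (152,200), the yellow cap at (103,197), the mark at (294,180), the mat at (434,202), the beaker at (367,287) and the wrench at (210,292). Next I measure these and check an enlarged crop.

```bash
cat > h.py <<'E'
import cv2,numpy as np
from workcell import arm
def ray(i,p,h=400):
    f=h/2/np.tan(np.radians(i['fov_y']/2)); d=np.array([(p[0]-i['cx'])/f,(p[1]-i['cy'])/f,1.])
    return -i['R'].T@i['t'], i['R'].T@d
def cast(i,p,z):
    c,d=ray(i,p); return c+d*(z-c[2])/d[2]
def two(i,p,j,q):
    a,d=ray(i,p);b,e=ray(j,q); s=np.linalg.lstsq(np.c_[d,-e],b-a,rcond=None)[0]
    P,Q=a+s[0]*d,b+s[1]*e; return (P+Q)/2,np.linalg.norm(P-Q)
def blobs(img,lo,hi,amin=40,roi=None):
    m=cv2.inRange(cv2.cvtColor(img,cv2.COLOR_RGB2HSV),np.array(lo),np.array(hi))
    if roi: k=np.zeros_like(m);k[roi[1]:roi[3],roi[0]:roi[2]]=255;m&=k
    cs=cv2.findContours(m,cv2.RETR_EXTERNAL,cv2.CHAIN_APPROX_NONE)[0]
    return sorted([c for c in cs if cv2.contourArea(c)>amin],key=cv2.contourArea,reverse=True)
def rect(i,c,z):
    P=np.array([cast(i,p[0],z)[:2] for p in c],np.float32)*1000
    return cv2.minAreaRect(P)
E
python3 - <<'E'
from h import *
im={};I={}
for n in("scene","top"): im[n]=cv2.imread(f"pics/{n}0.png")[:,:,::-1].copy();I[n]=arm.camera_info(n)
R={'mat':([50,90,60],[75,255,255],.004,dict(top=(370,150,500,255),scene=(230,100,320,180))),
'mark':([0,0,185],[180,45,255],.03,dict(top=(262,160,325,200),scene=(288,190,332,236))),
'blue':([100,150,60],[125,255,255],.135,dict(top=(90,180,205,225),scene=(360,245,410,310))),
'yel':([24,150,120],[35,255,255],.135,dict(top=(85,180,150,225),scene=(380,280,430,340)))}
for k,(lo,hi,z,ro) in R.items():
  for n in("top","scene"):
    for c in blobs(im[n],lo,hi,20,ro[n])[:3]:
        print(k,n,cv2.boundingRect(c),np.round(cv2.minEnclosingCircle(c),1) if 0 else '',np.round(np.hstack([np.ravel(x) for x in rect(I[n],c,z)]),1))
a=im['top'][125:245,70:230]; cv2.imwrite("pics/crop0.png",cv2.resize(a,None,fx=5,fy=5,interpolation=cv2.INTER_CUBIC)[:,:,::-1])
E
```

```text
mat top (397, 189, 88, 55)  [ 470.2 -314.4   92.7  202.2   25.6]
mat top (435, 168, 51, 19)  [ 591.1 -339.7  108.    23.5   70.2]
mat scene (244, 112, 68, 61)  [ 527.6 -281.6  211.   148.5   81.7]
mark top (269, 166, 50, 29)  [569.1   8.1  53.6  99.    3.5]
mark scene (291, 196, 37, 36)  [568.3   6.4  53.4  99.2   3.4]
blue top (151, 192, 14, 17)  [510.6 237.6  15.9  30.8  66.1]
blue scene (378, 249, 20, 18)  [510.5 245.2  40.2  36.9  41.7]
blue scene (376, 291, 19, 14)  [559.9 317.2  41.9  10.9   3. ]
yel scene (400, 283, 21, 21)  [514.5 330.1  40.8  38.6  42.6]
yel scene (384, 321, 36, 19)  [568.5 384.1  32.5  62.5  65.2]
```

View pics/crop0.png

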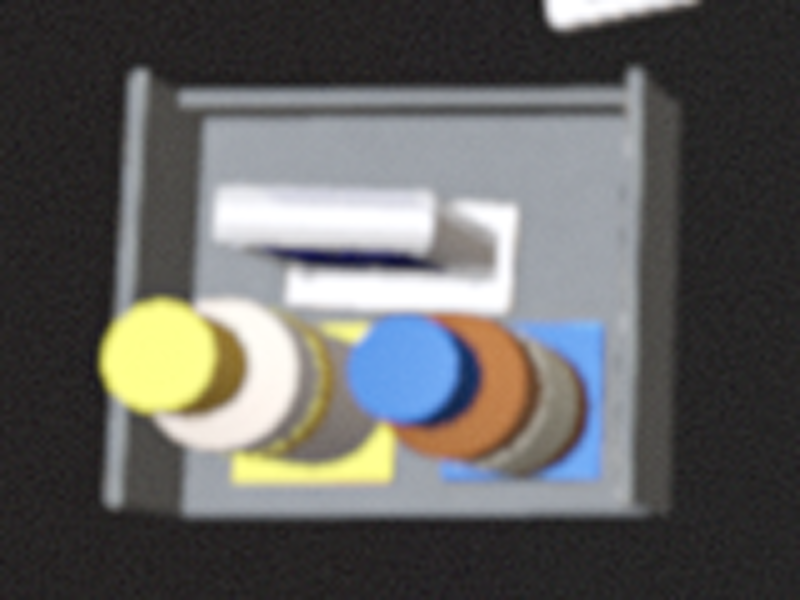

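The crop confirms it: the smaller white panel on a foot stands at crop (325,215), behind the bottles. The yellow cap is at crop (158,356) and the blue cap at (410,370), with the pads visible below them. I cast these points to positions.

Run:
```python
from h import *
i=arm.camera_info("top")
C=lambda u,v,z:np.round(cast(i,((u+.5)/5+70-.5,(v+.5)/5+125-.5),z)*1000,1)[:2]
for n,u,v,z in [("ycap",158,356,.146),("bcap",410,370,.146),("ypadBL",232,483,.011),("ypadBR",393,480,.011),("bpadBL",443,480,.011),("bpadBR",602,478,.011),("bpadTR",603,322,.011),
 ("ftTR",518,204,.016),("ftBR",510,312,.016),("ftBL",285,303,.016),("cTL",213,187,.093),("cTR",437,190,.093),("cBR",432,250,.093),("cBL",213,245,.093),
 ("wallR top",636,66,.06),("wallR bot",628,505,.06),("wallLtop",140,68,.06),("wallLbot",112,505,.06)]: print(n,C(u,v,z))
img=cv2.imread("pics/top0.png")[:,:,::-1].copy()
for c in blobs(img,[40,60,60],[85,255,255],500): print("mat",cv2.boundingRect(c),rect(i,c,.004))
for n,u,v in [("beaker base",364,287),("wr L",175,292),("wr R",248,293)]: print(n,cast(i,(u,v),.0 if n[0]=='b' else .005).round(3))
s=arm.read_state()
print(np.degrees(np.arctan2(s['tool_rot'][1][0],s['tool_rot'][0][0])))
```

```text
ycap [519.3 333.4]
bcap [514.8 246.8]
ypadBL [485.9 366.7]
ypadBR [487.3 301.8]
bpadBL [487.4 281.6]
bpadBR [488.4 217.5]
bpadTR [552.3 219.6]
ftTR [600.2 254.8]
ftBR [555.5 256.1]
ftBL [558.9 347.4]
cTL [590.1 343.3]
cTR [589.3 260. ]
cBR [566.6 260.8]
cBL [568.1 341.9]
wallR top [646.3 196.8]
wallR bot [474.3 193.4]
wallLtop [644.6 390.3]
wallLbot [473.7 389.4]
mat (380, 161, 107, 83) ((529.2843017578125, -279.6937255859375), (206.156005859375, 146.05850219726562), 81.87860107421875)
beaker base [ 0.356 -0.135  0.   ]
wr L [0.345 0.243 0.005]
wr R [0.344 0.098 0.005]
25.655297719052957
```

```bash
cat >> h.py <<'E'
from scipy.spatial.transform import Rotation as Ro
def go(*T,yaw=90,pose=None):
    "print shift (cm) and turn (deg) in tool axes from here to each target (x,y,z in mm)"
    s=arm.read_state();R=np.array(s['tool_rot']);p=np.array(s['eef_pos'])
    t=np.radians(yaw);G=np.array([[np.cos(t),np.sin(t),0],[np.sin(t),-np.cos(t),0],[0,0,-1]])
    w=np.degrees(Ro.from_matrix(R.T@G).as_rotvec())
    print('t',round(s['t'],2),'p',(p*1000).round(1),'open',round(s['opening']*85.4,1),'F',np.round(s['wrist_force'],1),'turn',w.round(1))
    for q in T: print(q,'->',(R.T@(np.array(q)/1000-p)*100).round(2))
E
python3 -c "
from h import *
go((530,-280,300),(515,0,300),(517,290,300))"
```

```text
t 0.1 p [ 270.5 -563.1  252.6] open 85.1 F [-0.8 -0.5 -0.2] turn [ -0.1  -0.  -64.3]
(530, -280, 300) -> [ 35.65 -14.29  -4.72]
(515, 0, 300) -> [ 46.42 -40.18  -4.69]
(517, 290, 300) -> [ 59.16 -66.23  -4.66]
```

{"name": "drive_tool", "arguments": {
  "steps": [
    {"x":5,"y":-2,"z":-2,"wz":-9},
    {"x":10,"y":-4,"z":-4,"wz":-18},
    {"x":16,"y":-6.3,"z":-4.7,"wz":-28},
    {"x":21,"y":-8.4,"z":-4.7,"wz":-38},
    {"x":26,"y":-10.4,"z":-4.7,"wz":-48},
    {"x":31,"y":-12.4,"z":-4.7,"wz":-58},
    {"x":35.6,"y":-14.3,"z":-4.7,"wz":-64.3},
    {"x":37.8,"y":-19.6,"z":-4.7,"wz":-64.3}
  ]
}}

```text
schema error: expected keys x, y, z, wx, wy, wz, grip
```

```bash
python3 -c "
from h import *
go((515,0,300),(517,290,300))"
```

```text
t 0.1 p [ 270.5 -563.1  252.6] open 85.1 F [-0.8 -0.5 -0.2] turn [ -0.1  -0.  -64.3]
(515, 0, 300) -> [ 46.42 -40.18  -4.69]
(517, 290, 300) -> [ 59.16 -66.23  -4.66]
```

All keys are needed in each row.

{"name": "drive_tool", "arguments": {
  "steps": [
    {"x":5,"y":-2,"z":-2,"wx":0,"wy":0,"wz":-9,"grip":6.5},
    {"x":10,"y":-4,"z":-4,"wx":0,"wy":0,"wz":-18,"grip":6.5},
    {"x":16,"y":-6.3,"z":-4.7,"wx":0,"wy":0,"wz":-28,"grip":6.5},
    {"x":21,"y":-8.4,"z":-4.7,"wx":0,"wy":0,"wz":-38,"grip":6.5},
    {"x":26,"y":-10.4,"z":-4.7,"wx":0,"wy":0,"wz":-48,"grip":6.5},
    {"x":31,"y":-12.4,"z":-4.7,"wx":0,"wy":0,"wz":-58,"grip":6.5},
    {"x":35.6,"y":-14.3,"z":-4.7,"wx":0,"wy":0,"wz":-64.3,"grip":6.5},
    {"x":37.8,"y":-19.6,"z":-4.7,"wx":0,"wy":0,"wz":-64.3,"grip":6.5}
  ]
}}

```text
t: 1.1
eef_pos: [0.5277, -0.2217, 0.2988]
tool_rot: [[-0.001, 1.0, -0.001], [1.0, 0.001, 0.002], [0.002, -0.001, -1.0]]
wrist_force: [0.7, 0.2, 0.7]
opening: 0.759
finger_force: 0.0
```

```bash
python3 -c "
from h import *
go((515,0,300),(517,290,300))"
```

```text
t 1.1 p [ 527.7 -221.7  298.8] open 64.8 F [0.7 0.2 0.7] turn [-0.1 -0.1  0.1]
(515, 0, 300) -> [22.17 -1.25 -0.07]
(517, 290, 300) -> [ 5.117e+01 -1.020e+00 -2.000e-02]
```

{"name": "drive_tool", "arguments": {
  "steps": [
    {"x":6,"y":-0.5,"z":0,"wx":0,"wy":0,"wz":0,"grip":6.5},
    {"x":12,"y":-0.8,"z":0,"wx":0,"wy":0,"wz":0,"grip":6.5},
    {"x":18,"y":-1,"z":0,"wx":0,"wy":0,"wz":0,"grip":6.5},
    {"x":24,"y":-1,"z":0,"wx":0,"wy":0,"wz":0,"grip":6.5},
    {"x":30,"y":-1,"z":0,"wx":0,"wy":0,"wz":0,"grip":6.5},
    {"x":36,"y":-1,"z":0,"wx":0,"wy":0,"wz":0,"grip":6.5},
    {"x":42,"y":-1,"z":0,"wx":0,"wy":0,"wz":0,"grip":6.5},
    {"x":47,"y":-1,"z":0,"wx":0,"wy":0,"wz":0,"grip":6.5}
  ]
}}

```text
t: 2.1
eef_pos: [0.5163, 0.2492, 0.3001]
tool_rot: [[-0.0, 1.0, -0.0], [1.0, 0.0, 0.0], [0.0, -0.0, -1.0]]
wrist_force: [0.2, 0.9, -0.0]
opening: 0.763
finger_force: 0.0
```

```bash
python3 -c "
from h import *
i=arm.camera_info('wrist');cv2.imwrite('pics/w1.png',arm.camera('wrist')[:,:,::-1]);print(i)
go((515,247,300))"
```

```text
{'fov_y': 62.34776022778756, 'cx': 312.261656732921, 'cy': 199.61092381665813, 'R': array([[ 9.99999918e-01, -4.04695330e-04,  2.88217951e-05],
       [-3.96754057e-04, -9.60577465e-01,  2.78012186e-01],
       [-8.48246665e-05, -2.78012175e-01, -9.60577547e-01]]), 't': array([-0.51621505,  0.19047947,  0.49340838])}
t 2.15 p [514.1 255.9 299.9] open 65.0 F [-5.5  3.  -0.1] turn [-0.1 -0.2  0.4]
(515, 247, 300) -> [-0.89  0.08 -0.01]
```

View pics/w1.png

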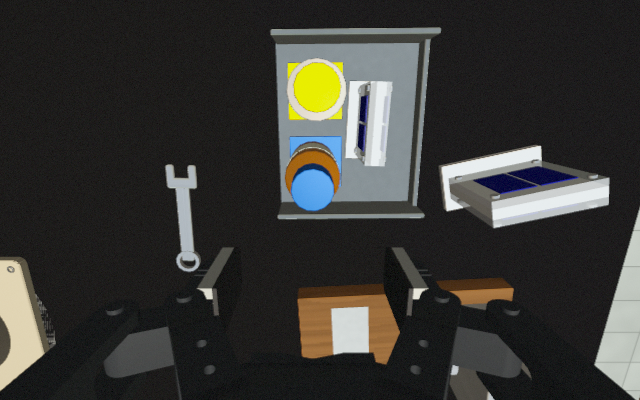

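The wrist view shows the yellow cap at (317,88), the blue cap at (313,190), the pads, the cell at (370,122) and the wrench at (185,215). I measure from here with the masks.

```bash
cat > m.py <<'E'
from h import *
def look(name):
    i=arm.camera_info('wrist');im=arm.camera('wrist');cv2.imwrite(f'pics/{name}.png',im[:,:,::-1]);return i,im
B=([100,130,60],[125,255,255]);Y=([22,150,100],[35,255,255])
E
python3 - <<'E'
from h import *
im=cv2.imread('pics/w1.png')[:,:,::-1].copy();i=arm.camera_info('wrist')
i['R']=np.array([[9.99999918e-01,-4.04695330e-04,2.88217951e-05],[-3.96754057e-04,-9.60577465e-01,2.78012186e-01],[-8.48246665e-05,-2.78012175e-01,-9.60577547e-01]]);i['t']=np.array([-0.51621505,0.19047947,0.49340838])
C=lambda u,v,z:np.round(cast(i,(u,v),z)*1000,1)[:2]
for c in blobs(im,[100,130,60],[125,255,255],30,(275,40,350,220))[:3]: print('b',cv2.boundingRect(c),np.round(cv2.minEnclosingCircle(c)[0],1),rect(i,c,.146)[:2])
for c in blobs(im,[22,150,100],[35,255,255],30,(275,40,350,220))[:3]: print('y',cv2.boundingRect(c),rect(i,c,.146)[:2],rect(i,c,.011))
print('cap y',C(317,88,.146),'cap b',C(313,190,.146))
print('cell top',[C(u,v,.093) for u,v in((372,82),(391,82),(385,164),(367,164))])
print('wall y',C(300,218,.06),C(300,30,.06),'mark',C(350,330,.03))
E
python3 -c "
from h import *
go((515,247,300),(515,247,138))"
```

```text
b (291, 164, 43, 47) [311.7 187.2] ((516.1030883789062, 251.18101501464844), (40.58925247192383, 36.1650390625))
b (290, 136, 52, 37) [315.5 153.8] ((518.9705810546875, 280.0376892089844), (30.001646041870117, 42.35881042480469))
y (294, 63, 47, 49) ((520.0462646484375, 332.4139099121094), (35.87126541137695, 36.33293151855469)) ((521.869384765625, 338.53961181640625), (53.47978210449219, 54.16803741455078), 89.97664642333984)
y (289, 104, 15, 16) ((500.5274963378906, 311.6245422363281), (7.923112869262695, 15.53918170928955)) ((492.7691955566406, 307.5451965332031), (11.812355041503906, 23.16699981689453), 45.5838737487793)
y (288, 63, 12, 15) ((499.2796325683594, 347.369140625), (13.402883529663086, 6.463634967803955)) ((490.90875244140625, 360.8360290527344), (19.982112884521484, 9.636504173278809), 49.40806198120117)
cap y [520.1 332. ] cap b [516.9 248.9]
cell top [array([572.3, 339.6]), array([590.1, 339.6]), array([589.2, 262.1]), array([571.2, 262.1])]
wall y [502.1 193.3] [504.2 390.2] mark [568.7  18.1]
t 2.15 p [514.1 255.9 299.9] open 65.0 F [-5.5  3.  -0.1] turn [-0.1 -0.2  0.4]
(515, 247, 300) -> [-0.89  0.08 -0.01]
(515, 247, 138) -> [-0.95  0.1  16.19]
```

{"name": "drive_tool", "arguments": {
  "steps": [
    {"x":0,"y":0,"z":0,"wx":0,"wy":0,"wz":0,"grip":6},
    {"x":0,"y":0,"z":0,"wx":0,"wy":0,"wz":0,"grip":6},
    {"x":0,"y":0,"z":0,"wx":0,"wy":0,"wz":0,"grip":6}
  ]
}}

```text
t: 2.52
eef_pos: [0.5174, 0.2454, 0.3003]
tool_rot: [[0.003, 1.0, 0.0], [1.0, -0.003, -0.001], [-0.001, 0.0, -1.0]]
wrist_force: [-0.0, -0.2, -0.2]
opening: 0.706
finger_force: 0.0
```

```bash
python3 -c "
from h import *
go((516,248,300),(516,248,136))"
```

```text
t 2.52 p [517.4 245.4 300.3] open 60.3 F [-0.  -0.2 -0.2] turn [ 0.   0.  -0.2]
(516, 248, 300) -> [ 0.26 -0.14  0.03]
(516, 248, 136) -> [ 0.27 -0.14 16.43]
```

{"name": "drive_tool", "arguments": {
  "steps": [
    {"x":0.3,"y":-0.1,"z":3,"wx":0,"wy":0,"wz":0,"grip":6},
    {"x":0.3,"y":-0.1,"z":6.5,"wx":0,"wy":0,"wz":0,"grip":6},
    {"x":0.3,"y":-0.1,"z":10,"wx":0,"wy":0,"wz":0,"grip":6},
    {"x":0.3,"y":-0.1,"z":13,"wx":0,"wy":0,"wz":0,"grip":6},
    {"x":0.3,"y":-0.1,"z":15,"wx":0,"wy":0,"wz":0,"grip":6},
    {"x":0.3,"y":-0.1,"z":16.4,"wx":0,"wy":0,"wz":0,"grip":6},
    {"x":0.3,"y":-0.1,"z":16.4,"wx":0,"wy":0,"wz":0,"grip":6},
    {"x":0.3,"y":-0.1,"z":16.4,"wx":0,"wy":0,"wz":0,"grip":5}
  ]
}}

```text
t: 3.52
eef_pos: [0.5164, 0.2503, 0.1373]
tool_rot: [[0.001, 1.0, 0.001], [1.0, -0.001, 0.001], [0.001, 0.001, -1.0]]
wrist_force: [0.7, 0.8, 0.4]
opening: 0.586
finger_force: 0.0
```

{"name": "drive_tool", "arguments": {
  "steps": [
    {"x":0,"y":0,"z":0,"wx":0,"wy":0,"wz":0,"grip":4.2},
    {"x":0,"y":0,"z":0,"wx":0,"wy":0,"wz":0,"grip":3.4},
    {"x":0,"y":0,"z":0,"wx":0,"wy":0,"wz":0,"grip":3.4},
    {"x":0,"y":0,"z":0,"wx":0,"wy":0,"wz":0,"grip":3.4},
    {"x":0,"y":0,"z":0,"wx":0,"wy":0,"wz":0,"grip":3.4}
  ],
  "grip_force": 40
}}

```text
t: 4.15
eef_pos: [0.5163, 0.2502, 0.1373]
tool_rot: [[0.001, 1.0, 0.001], [1.0, -0.001, 0.0], [0.0, 0.001, -1.0]]
wrist_force: [-1.6, -1.5, 5.9]
opening: 0.431
finger_force: 40.6
```

```bash
python3 -c "
from h import *
go((516,248,290),(531,-232,290),(531,-232,130))"
```

```text
t 4.15 p [516.3 250.2 137.3] open 36.8 F [-1.6 -1.5  5.9] turn [ 0.1 -0.  -0. ]
(516, 248, 290) -> [-2.200e-01 -1.000e-02 -1.527e+01]
(531, -232, 290) -> [-48.22   1.53 -15.28]
(531, -232, 130) -> [-48.22   1.51   0.72]
```

{"name": "drive_tool", "arguments": {
  "steps": [
    {"x":0,"y":0,"z":-1,"wx":0,"wy":0,"wz":0,"grip":3.4},
    {"x":0,"y":0,"z":-3,"wx":0,"wy":0,"wz":0,"grip":3.4},
    {"x":0,"y":0,"z":-6,"wx":0,"wy":0,"wz":0,"grip":3.4},
    {"x":0,"y":0,"z":-9,"wx":0,"wy":0,"wz":0,"grip":3.4},
    {"x":0,"y":0,"z":-12,"wx":0,"wy":0,"wz":0,"grip":3.4},
    {"x":-1,"y":0,"z":-14,"wx":0,"wy":0,"wz":0,"grip":3.4},
    {"x":-3,"y":0,"z":-15,"wx":0,"wy":0,"wz":0,"grip":3.4},
    {"x":-6,"y":0,"z":-15,"wx":0,"wy":0,"wz":0,"grip":3.4}
  ]
}}

```text
t: 5.15
eef_pos: [0.5158, 0.1896, 0.2876]
tool_rot: [[-0.001, 1.0, 0.001], [1.0, 0.001, 0.001], [0.001, 0.001, -1.0]]
wrist_force: [-0.3, -1.2, -2.6]
opening: 0.435
finger_force: 40.8
```

{"name": "drive_tool", "arguments": {
  "steps": [
    {"x":-4,"y":0,"z":0,"wx":0,"wy":0,"wz":0,"grip":3.4},
    {"x":-8.5,"y":0,"z":0,"wx":0,"wy":0,"wz":0,"grip":3.4},
    {"x":-13,"y":0,"z":0,"wx":0,"wy":0,"wz":0,"grip":3.4},
    {"x":-17.5,"y":0,"z":0,"wx":0,"wy":0,"wz":0,"grip":3.4},
    {"x":-22,"y":0,"z":0,"wx":0,"wy":0,"wz":0,"grip":3.4},
    {"x":-26.5,"y":0,"z":0,"wx":0,"wy":0,"wz":0,"grip":3.4},
    {"x":-31,"y":0,"z":0,"wx":0,"wy":0,"wz":0,"grip":3.4},
    {"x":-35.5,"y":0,"z":0,"wx":0,"wy":0,"wz":0,"grip":3.4}
  ]
}}

```text
t: 6.15
eef_pos: [0.5148, -0.167, 0.2868]
tool_rot: [[0.001, 1.0, 0.0], [1.0, -0.001, -0.0], [-0.0, 0.0, -1.0]]
wrist_force: [0.7, 0.9, -2.7]
opening: 0.432
finger_force: 40.8
```

{"name": "drive_tool", "arguments": {
  "steps": [
    {"x":-4.5,"y":0.2,"z":0,"wx":0,"wy":0,"wz":0,"grip":3.4},
    {"x":-9,"y":0.4,"z":0,"wx":0,"wy":0,"wz":0,"grip":3.4},
    {"x":-12,"y":0.5,"z":0,"wx":0,"wy":0,"wz":0,"grip":3.4},
    {"x":-14.5,"y":0.5,"z":0,"wx":0,"wy":0,"wz":0,"grip":3.4},
    {"x":-16,"y":0.5,"z":0,"wx":0,"wy":0,"wz":0,"grip":3.4},
    {"x":-16.5,"y":0.5,"z":0,"wx":0,"wy":0,"wz":0,"grip":3.4},
    {"x":-16.5,"y":0.5,"z":0,"wx":0,"wy":0,"wz":0,"grip":3.4},
    {"x":-16.5,"y":0.5,"z":0,"wx":0,"wy":0,"wz":0,"grip":3.4}
  ]
}}

```text
t: 7.15
eef_pos: [0.5208, -0.3289, 0.2866]
tool_rot: [[-0.001, 1.0, 0.0], [1.0, 0.001, 0.0], [0.0, 0.0, -1.0]]
wrist_force: [0.4, 1.0, -2.6]
opening: 0.429
finger_force: 40.8
```

```bash
python3 -c "
from h import *
go((522,-328,290),(522,-328,131))
cv2.imwrite('pics/s1.png',arm.camera('scene')[:,:,::-1])"
```

```text
t 7.15 p [ 520.8 -328.9  286.6] open 36.6 F [ 0.4  1.  -2.6] turn [ 0. -0.  0.]
(522, -328, 290) -> [ 0.09  0.12 -0.34]
(522, -328, 131) -> [ 0.08  0.12 15.56]
```

View pics/s1.png

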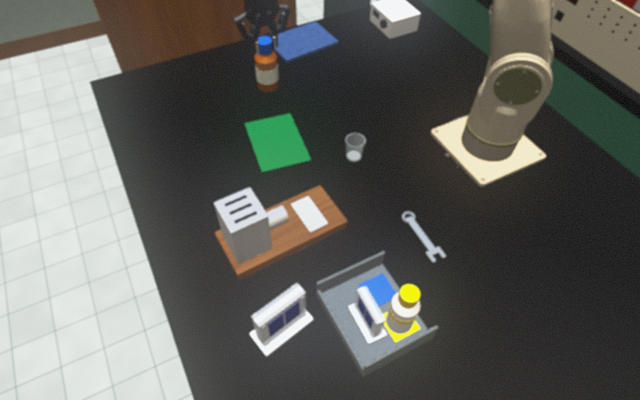

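The blue bottle hangs upright in the gripper at (266,65), clear of everything. I lower it onto the mat.

{"name": "drive_tool", "arguments": {
  "steps": [
    {"x":0,"y":0.1,"z":3,"wx":0,"wy":0,"wz":0,"grip":3.4},
    {"x":0,"y":0.1,"z":7,"wx":0,"wy":0,"wz":0,"grip":3.4},
    {"x":0,"y":0.1,"z":10.5,"wx":0,"wy":0,"wz":0,"grip":3.4},
    {"x":0,"y":0.1,"z":13,"wx":0,"wy":0,"wz":0,"grip":3.4},
    {"x":0,"y":0.1,"z":14.6,"wx":0,"wy":0,"wz":0,"grip":3.4},
    {"x":0,"y":0.1,"z":15.2,"wx":0,"wy":0,"wz":0,"grip":3.4},
    {"x":0,"y":0.1,"z":15.5,"wx":0,"wy":0,"wz":0,"grip":3.4},
    {"x":0,"y":0.1,"z":15.5,"wx":0,"wy":0,"wz":0,"grip":3.4}
  ]
}}

```text
t: 8.2
eef_pos: [0.5218, -0.3302, 0.1321]
tool_rot: [[0.001, 1.0, 0.001], [1.0, -0.001, -0.001], [-0.001, 0.001, -1.0]]
wrist_force: [-0.5, -0.3, -3.2]
opening: 0.431
finger_force: 40.8
```

```bash
python3 -c "
from h import *
go((522,-328,131))"
```

```text
t 8.2 p [ 521.8 -330.2  132.1] open 36.8 F [-0.5 -0.3 -3.2] turn [ 0.1  0.  -0. ]
(522, -328, 131) -> [0.22 0.02 0.11]
```

Not in contact yet. I go down another 2 mm, open, and lift away.

{"name": "drive_tool", "arguments": {
  "steps": [
    {"x":0,"y":0,"z":0.1,"wx":0,"wy":0,"wz":0,"grip":3.4},
    {"x":0,"y":0,"z":0.2,"wx":0,"wy":0,"wz":0,"grip":3.4},
    {"x":0,"y":0,"z":0.2,"wx":0,"wy":0,"wz":0,"grip":3.4},
    {"x":0,"y":0,"z":0.2,"wx":0,"wy":0,"wz":0,"grip":4},
    {"x":0,"y":0,"z":0.2,"wx":0,"wy":0,"wz":0,"grip":5},
    {"x":0,"y":0,"z":0.2,"wx":0,"wy":0,"wz":0,"grip":6},
    {"x":0,"y":0,"z":0.2,"wx":0,"wy":0,"wz":0,"grip":6}
  ]
}}

```text
t: 9.07
eef_pos: [0.5214, -0.33, 0.1293]
tool_rot: [[0.001, 1.0, 0.0], [1.0, -0.001, -0.0], [-0.0, 0.0, -1.0]]
wrist_force: [-0.2, -0.0, 0.8]
opening: 0.705
finger_force: 0.0
```

{"name": "drive_tool", "arguments": {
  "steps": [
    {"x":0,"y":0,"z":-2,"wx":0,"wy":0,"wz":0,"grip":6},
    {"x":0,"y":0,"z":-6,"wx":0,"wy":0,"wz":0,"grip":6},
    {"x":0,"y":0,"z":-11,"wx":0,"wy":0,"wz":0,"grip":6},
    {"x":2,"y":0,"z":-16,"wx":0,"wy":0,"wz":0,"grip":6},
    {"x":6,"y":0,"z":-17,"wx":0,"wy":0,"wz":0,"grip":6},
    {"x":12,"y":0,"z":-17,"wx":0,"wy":0,"wz":0,"grip":6},
    {"x":18,"y":0,"z":-17,"wx":0,"wy":0,"wz":0,"grip":6},
    {"x":24,"y":0,"z":-17,"wx":0,"wy":0,"wz":0,"grip":6}
  ]
}}

```text
t: 10.07
eef_pos: [0.5214, -0.088, 0.3011]
tool_rot: [[0.001, 1.0, 0.002], [1.0, -0.001, -0.001], [-0.001, 0.002, -1.0]]
wrist_force: [1.3, 0.0, 0.5]
opening: 0.705
finger_force: 0.0
```

{"name": "drive_tool", "arguments": {
  "steps": [
    {"x":6,"y":0,"z":0,"wx":0,"wy":0,"wz":0,"grip":6},
    {"x":12,"y":0,"z":0,"wx":0,"wy":0,"wz":0,"grip":6},
    {"x":18,"y":0,"z":0,"wx":0,"wy":0,"wz":0,"grip":6},
    {"x":24,"y":0,"z":0,"wx":0,"wy":0,"wz":0,"grip":6},
    {"x":30,"y":0,"z":0,"wx":0,"wy":0,"wz":0,"grip":6},
    {"x":35,"y":0,"z":0,"wx":0,"wy":0,"wz":0,"grip":6},
    {"x":38,"y":0,"z":0,"wx":0,"wy":0,"wz":0,"grip":6},
    {"x":40,"y":0,"z":0,"wx":0,"wy":0,"wz":0,"grip":6}
  ]
}}

```text
t: 11.08
eef_pos: [0.5214, 0.3119, 0.3008]
tool_rot: [[-0.001, 1.0, 0.001], [1.0, 0.001, 0.001], [0.001, 0.001, -1.0]]
wrist_force: [-0.6, -0.4, -0.1]
opening: 0.7
finger_force: 0.0
```

```bash
python3 -c "
from m import *
i=arm.camera_info('top');im=arm.camera('top');cv2.imwrite('pics/t2.png',im[:,:,::-1])
for c in blobs(im,[100,110,60],[125,255,255],20,(370,130,510,260)): print(cv2.boundingRect(c),rect(i,c,.139))
go((520,332,300),(520,332,137))"
```

```text
(470, 185, 28, 23) ((523.1566162109375, -328.0593566894531), (47.063758850097656, 38.80082321166992), 85.76986694335938)
t 11.12 p [520.6 314.  300.6] open 60.2 F [-2.4 -0.   0.5] turn [ 0.  -0.1  0.2]
(520, 332, 300) -> [ 1.8  -0.05  0.06]
(520, 332, 137) -> [ 1.77 -0.06 16.36]
```

{"name": "drive_tool", "arguments": {
  "steps": [
    {"x":1,"y":0,"z":1,"wx":0,"wy":0,"wz":0,"grip":6},
    {"x":2,"y":-0.1,"z":4,"wx":0,"wy":0,"wz":0,"grip":6},
    {"x":2,"y":-0.1,"z":8,"wx":0,"wy":0,"wz":0,"grip":6},
    {"x":2,"y":-0.1,"z":12,"wx":0,"wy":0,"wz":0,"grip":6},
    {"x":2,"y":-0.1,"z":12,"wx":0,"wy":0,"wz":0,"grip":6},
    {"x":2,"y":-0.1,"z":12,"wx":0,"wy":0,"wz":0,"grip":6}
  ]
}}

```text
t: 11.88
eef_pos: [0.5216, 0.3301, 0.1811]
tool_rot: [[0.001, 1.0, 0.002], [1.0, -0.001, 0.001], [0.001, 0.002, -1.0]]
wrist_force: [-0.2, 0.4, 0.5]
opening: 0.698
finger_force: 0.0
```

```bash
python3 -c "
from h import *
go((520,332,137))"
```

```text
t 11.88 p [521.6 330.1 181.1] open 59.6 F [-0.2  0.4  0.5] turn [ 0.1 -0.  -0.1]
(520, 332, 137) -> [ 0.19 -0.17  4.41]
```

{"name": "drive_tool", "arguments": {
  "steps": [
    {"x":0.2,"y":-0.2,"z":2.5,"wx":0,"wy":0,"wz":0,"grip":6},
    {"x":0.2,"y":-0.2,"z":4.4,"wx":0,"wy":0,"wz":0,"grip":6},
    {"x":0.2,"y":-0.2,"z":4.4,"wx":0,"wy":0,"wz":0,"grip":5.2},
    {"x":0.2,"y":-0.2,"z":4.4,"wx":0,"wy":0,"wz":0,"grip":4.4},
    {"x":0.2,"y":-0.2,"z":4.4,"wx":0,"wy":0,"wz":0,"grip":3.4},
    {"x":0.2,"y":-0.2,"z":4.4,"wx":0,"wy":0,"wz":0,"grip":3.4},
    {"x":0.2,"y":-0.2,"z":4.4,"wx":0,"wy":0,"wz":0,"grip":3.4},
    {"x":0.2,"y":-0.2,"z":4.4,"wx":0,"wy":0,"wz":0,"grip":3.4}
  ]
}}

```text
t: 12.88
eef_pos: [0.5195, 0.3324, 0.1366]
tool_rot: [[0.001, 1.0, 0.002], [1.0, -0.001, 0.001], [0.001, 0.002, -1.0]]
wrist_force: [-0.0, -1.0, 6.6]
opening: 0.431
finger_force: 40.4
```

{"name": "drive_tool", "arguments": {
  "steps": [
    {"x":0,"y":0,"z":-1,"wx":0,"wy":0,"wz":0,"grip":3.4},
    {"x":0,"y":0,"z":-3,"wx":0,"wy":0,"wz":0,"grip":3.4},
    {"x":0,"y":0,"z":-6,"wx":0,"wy":0,"wz":0,"grip":3.4},
    {"x":0,"y":0,"z":-9,"wx":0,"wy":0,"wz":0,"grip":3.4},
    {"x":0,"y":0,"z":-12,"wx":0,"wy":0,"wz":0,"grip":3.4},
    {"x":-1,"y":0,"z":-14,"wx":0,"wy":0,"wz":0,"grip":3.4},
    {"x":-3,"y":0,"z":-15,"wx":0,"wy":0,"wz":0,"grip":3.4},
    {"x":-6,"y":0,"z":-15,"wx":0,"wy":0,"wz":0,"grip":3.4}
  ]
}}

```text
t: 13.88
eef_pos: [0.5187, 0.2717, 0.2866]
tool_rot: [[-0.0, 1.0, 0.001], [1.0, 0.0, 0.001], [0.001, 0.001, -1.0]]
wrist_force: [0.8, -0.5, -1.3]
opening: 0.431
finger_force: 40.5
```

```bash
python3 -c "
from h import *
go((536,-233,287))"
```

```text
t 13.88 p [518.7 271.7 286.6] open 36.8 F [ 0.8 -0.5 -1.3] turn [ 0.1 -0.   0. ]
(536, -233, 287) -> [-50.47   1.71  -0.07]
```

{"name": "drive_tool", "arguments": {
  "steps": [
    {"x":-4,"y":0.1,"z":0,"wx":0,"wy":0,"wz":0,"grip":3.4},
    {"x":-8.5,"y":0.2,"z":0,"wx":0,"wy":0,"wz":0,"grip":3.4},
    {"x":-13,"y":0.4,"z":0,"wx":0,"wy":0,"wz":0,"grip":3.4},
    {"x":-17.5,"y":0.6,"z":0,"wx":0,"wy":0,"wz":0,"grip":3.4},
    {"x":-22,"y":0.8,"z":0,"wx":0,"wy":0,"wz":0,"grip":3.4},
    {"x":-26.5,"y":1,"z":0,"wx":0,"wy":0,"wz":0,"grip":3.4},
    {"x":-31,"y":1.2,"z":0,"wx":0,"wy":0,"wz":0,"grip":3.4},
    {"x":-35.5,"y":1.4,"z":0,"wx":0,"wy":0,"wz":0,"grip":3.4}
  ]
}}

```text
t: 14.88
eef_pos: [0.532, -0.085, 0.2859]
tool_rot: [[0.001, 1.0, 0.0], [1.0, -0.001, -0.0], [-0.0, 0.0, -1.0]]
wrist_force: [0.7, 0.2, -1.9]
opening: 0.433
finger_force: 40.4
```

{"name": "drive_tool", "arguments": {
  "steps": [
    {"x":-4.5,"y":0.2,"z":0,"wx":0,"wy":0,"wz":0,"grip":3.4},
    {"x":-9,"y":0.3,"z":0,"wx":0,"wy":0,"wz":0,"grip":3.4},
    {"x":-12.5,"y":0.3,"z":0,"wx":0,"wy":0,"wz":0,"grip":3.4},
    {"x":-14.5,"y":0.3,"z":2,"wx":0,"wy":0,"wz":0,"grip":3.4},
    {"x":-15,"y":0.3,"z":5,"wx":0,"wy":0,"wz":0,"grip":3.4},
    {"x":-15,"y":0.3,"z":8,"wx":0,"wy":0,"wz":0,"grip":3.4},
    {"x":-15,"y":0.3,"z":8,"wx":0,"wy":0,"wz":0,"grip":3.4},
    {"x":-15,"y":0.3,"z":8,"wx":0,"wy":0,"wz":0,"grip":3.4}
  ]
}}

```text
t: 15.88
eef_pos: [0.5358, -0.2326, 0.2061]
tool_rot: [[0.0, 1.0, 0.001], [1.0, -0.0, -0.0], [-0.0, 0.001, -1.0]]
wrist_force: [0.5, 0.2, -1.7]
opening: 0.429
finger_force: 40.7
```

```bash
python3 -c "
from h import *
go((536,-233,129.5))"
```

```text
t 15.88 p [ 535.8 -232.6  206.1] open 36.7 F [ 0.5  0.2 -1.7] turn [ 0.  0. -0.]
(536, -233, 129.5) -> [-0.04  0.01  7.66]
```

{"name": "drive_tool", "arguments": {
  "steps": [
    {"x":0,"y":0,"z":2.5,"wx":0,"wy":0,"wz":0,"grip":3.4},
    {"x":0,"y":0,"z":5,"wx":0,"wy":0,"wz":0,"grip":3.4},
    {"x":0,"y":0,"z":6.6,"wx":0,"wy":0,"wz":0,"grip":3.4},
    {"x":0,"y":0,"z":7.3,"wx":0,"wy":0,"wz":0,"grip":3.4},
    {"x":0,"y":0,"z":7.6,"wx":0,"wy":0,"wz":0,"grip":3.4},
    {"x":0,"y":0,"z":7.7,"wx":0,"wy":0,"wz":0,"grip":3.4},
    {"x":0,"y":0,"z":7.7,"wx":0,"wy":0,"wz":0,"grip":3.4},
    {"x":0,"y":0,"z":7.7,"wx":0,"wy":0,"wz":0,"grip":3.4}
  ]
}}

```text
t: 16.88
eef_pos: [0.5361, -0.2333, 0.1296]
tool_rot: [[0.001, 1.0, 0.002], [1.0, -0.001, -0.001], [-0.001, 0.002, -1.0]]
wrist_force: [-1.2, 0.3, 6.8]
opening: 0.429
finger_force: 41.4
```

{"name": "drive_tool", "arguments": {
  "steps": [
    {"x":0,"y":0,"z":0,"wx":0,"wy":0,"wz":0,"grip":4},
    {"x":0,"y":0,"z":0,"wx":0,"wy":0,"wz":0,"grip":5},
    {"x":0,"y":0,"z":0,"wx":0,"wy":0,"wz":0,"grip":6},
    {"x":0,"y":0,"z":0,"wx":0,"wy":0,"wz":0,"grip":6},
    {"x":0,"y":0,"z":-3,"wx":0,"wy":0,"wz":0,"grip":6},
    {"x":0,"y":0,"z":-8,"wx":0,"wy":0,"wz":0,"grip":6},
    {"x":0,"y":0,"z":-13,"wx":0,"wy":0,"wz":0,"grip":6},
    {"x":3,"y":0,"z":-17,"wx":0,"wy":0,"wz":0,"grip":6}
  ]
}}

```text
t: 17.88
eef_pos: [0.5352, -0.205, 0.3002]
tool_rot: [[0.005, 1.0, 0.001], [1.0, -0.005, -0.001], [-0.001, 0.001, -1.0]]
wrist_force: [0.6, -0.0, -1.7]
opening: 0.703
finger_force: 0.0
```

{"name": "drive_tool", "arguments": {
  "steps": [
    {"x":6,"y":0,"z":0,"wx":0,"wy":0,"wz":0,"grip":6},
    {"x":12,"y":0,"z":0,"wx":0,"wy":0,"wz":0,"grip":6},
    {"x":18,"y":1,"z":0,"wx":0,"wy":0,"wz":0,"grip":6},
    {"x":24,"y":1.8,"z":0,"wx":0,"wy":0,"wz":0,"grip":6},
    {"x":30,"y":2.5,"z":0,"wx":0,"wy":0,"wz":0,"grip":6},
    {"x":34,"y":2.8,"z":0,"wx":0,"wy":0,"wz":0,"grip":6},
    {"x":34,"y":2.8,"z":0,"wx":0,"wy":0,"wz":0,"grip":6},
    {"x":34,"y":2.8,"z":0,"wx":0,"wy":0,"wz":0,"grip":6}
  ]
}}

```text
t: 18.88
eef_pos: [0.5639, 0.1361, 0.2981]
tool_rot: [[0.001, 1.0, -0.0], [1.0, -0.001, -0.001], [-0.001, -0.0, -1.0]]
wrist_force: [-0.2, -1.0, 0.2]
opening: 0.704
finger_force: 0.0
```

```bash
python3 -c "
from m import *
i,im=look('w2');cv2.imwrite('pics/t3.png',arm.camera('top')[:,:,::-1])
go((579,301,300))
C=lambda c,z:[np.round(np.ravel(x),1) for x in rect(i,c,z)]
roi=(200,0,480,230)
for n,k,m in(('b',B,200),('y',Y,200)):
    for c in blobs(im,*k,m,roi): print(n,cv2.boundingRect(c),C(c,.011))
for c in blobs(im,[0,0,170],[180,40,255],100,roi): print('w',cv2.boundingRect(c),C(c,.093),C(c,.016))
import json;json.dump({k:np.array(v).tolist() for k,v in i.items()},open('w2.json','w'))
cv2.imwrite('pics/c2.png',cv2.resize(im[20:220,240:480],None,fx=3,fy=3,interpolation=cv2.INTER_CUBIC)[:,:,::-1])"
```

```text
t 18.98 p [564.1 135.2 298.2] open 60.4 F [ 0.7 -0.2  0.2] turn [ 0.   0.  -0.2]
(579, 301, 300) -> [16.58  1.44 -0.19]
b (245, 34, 58, 60) [array([520.2, 250.5]), array([63., 64.]), array([89.9])]
y (243, 0, 59, 15) [array([519.9, 309. ]), array([13.7, 63.9]), array([89.9])]
w (412, 54, 68, 68) [array([690.6, 220.3]), array([62.4, 47.9]), array([12.6])] [array([720.5, 223.5]), array([77.1, 59.2]), array([12.6])]
w (305, 0, 43, 60) [array([576.1, 270.4]), array([48.1, 36.3]), array([88.2])] [array([578.9, 285.4]), array([59.4, 44.9]), array([88.2])]
```

View pics/c2.png

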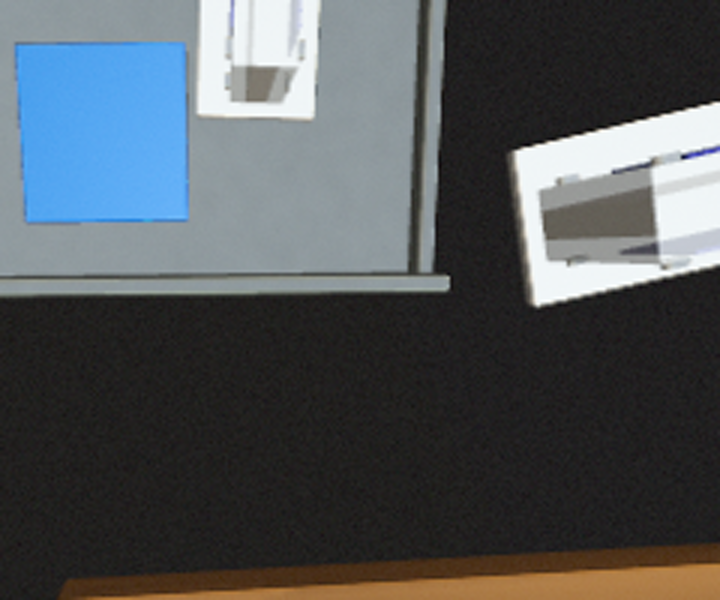

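View pics/t3.png

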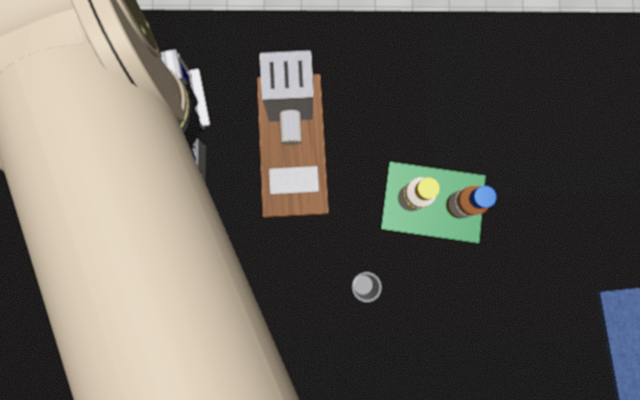

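Both bottles stand upright on the mat, yellow at (421,192) and blue at (471,200). The blue pad centre measures (520.2,250.5) and the cell foot's yaw is about -1.8°. Next I move over the cell.

{"name": "drive_tool", "arguments": {
  "steps": [
    {"x":5,"y":0.5,"z":0,"wx":0,"wy":0,"wz":0.8,"grip":4.5},
    {"x":10,"y":1,"z":0,"wx":0,"wy":0,"wz":1.6,"grip":4.5},
    {"x":14,"y":1.4,"z":3,"wx":0,"wy":0,"wz":1.6,"grip":4.5},
    {"x":16.5,"y":1.4,"z":7,"wx":0,"wy":0,"wz":1.6,"grip":4.5},
    {"x":16.5,"y":1.4,"z":12,"wx":0,"wy":0,"wz":1.6,"grip":4.5},
    {"x":16.5,"y":1.4,"z":16,"wx":0,"wy":0,"wz":1.6,"grip":4.5},
    {"x":16.5,"y":1.4,"z":16,"wx":0,"wy":0,"wz":1.6,"grip":4.5},
    {"x":16.5,"y":1.4,"z":16,"wx":0,"wy":0,"wz":1.6,"grip":4.5}
  ]
}}

```text
t: 19.98
eef_pos: [0.579, 0.3017, 0.1403]
tool_rot: [[0.03, 1.0, 0.002], [1.0, -0.03, 0.001], [0.001, 0.002, -1.0]]
wrist_force: [0.8, 0.5, 1.3]
opening: 0.53
finger_force: 0.0
```

```bash
python3 -c "
from m import *
i,im=look('w3')
go((579,301,72),yaw=88.3)
for z in (.093,): 
  for c in blobs(im,[0,0,170],[180,40,255],100,(100,0,540,330)): print('w',cv2.boundingRect(c),[np.round(np.ravel(x),1) for x in rect(i,c,z)])"
```

```text
t 20.02 p [579.1 302.  140.8] open 45.4 F [-0.6 -0.4  0.3] turn [ 0.2 -0.1 -0. ]
(579, 301, 72) -> [-0.11 -0.03  6.88]
w (284, 143, 59, 162) [array([579.5, 307. ]), array([93.1, 30. ]), array([88.2])]
w (433, 236, 107, 66) [array([677.8, 279.2]), array([58.7, 28. ]), array([12.8])]
```

View pics/w3.png

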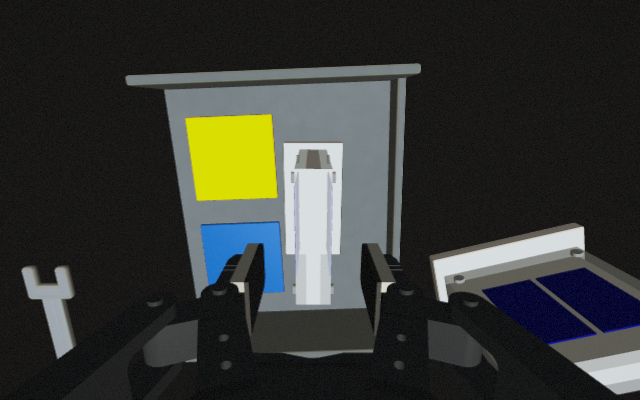

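The cell's top edge runs between the jaws from (313,172) to (313,303), centred between the fingers. I work out its y extent and the yellow pad.

```bash
python3 -c "
from m import *
i=arm.camera_info('wrist');im=cv2.imread('pics/w3.png')[:,:,::-1].copy()
for p,z in (((313,170),.093),((313,304),.093),((313,143),.016),((284,143),.016),((343,143),.016)): print(p,(cast(i,p,z)*1000).round(1))
for n,k in(('b',B),('y',Y)):
  for c in blobs(im,*k,900,(150,60,300,300)): print(n,rect(i,c,.011))
"
```

```text
(313, 170) [580.8 339.9  93. ]
(313, 304) [578.5 260.5  93. ]
(313, 143) [581.4 345.2  16. ]
(284, 143) [560.  345.9  16. ]
(343, 143) [603.5 344.6  16. ]
b ((520.4420166015625, 250.85546875), (63.83573532104492, 64.02934265136719), 0.44079726934432983)
y ((519.7296752929688, 334.78668212890625), (63.872074127197266, 63.84173583984375), 0.5093027949333191)
```

{"name": "drive_tool", "arguments": {
  "steps": [
    {"x":-0.1,"y":0,"z":2.5,"wx":0,"wy":0,"wz":0,"grip":4.5},
    {"x":-0.1,"y":0,"z":5,"wx":0,"wy":0,"wz":0,"grip":4.5},
    {"x":-0.1,"y":0,"z":6.5,"wx":0,"wy":0,"wz":0,"grip":4.5},
    {"x":-0.1,"y":0,"z":6.8,"wx":0,"wy":0,"wz":0,"grip":4},
    {"x":-0.1,"y":0,"z":6.8,"wx":0,"wy":0,"wz":0,"grip":3.2},
    {"x":-0.1,"y":0,"z":6.8,"wx":0,"wy":0,"wz":0,"grip":2.4},
    {"x":-0.1,"y":0,"z":6.8,"wx":0,"wy":0,"wz":0,"grip":1.6},
    {"x":-0.1,"y":0,"z":6.8,"wx":0,"wy":0,"wz":0,"grip":1.6}
  ]
}}

```text
t: 21.02
eef_pos: [0.5785, 0.3012, 0.0713]
tool_rot: [[0.029, 1.0, 0.002], [1.0, -0.029, 0.001], [0.001, 0.002, -1.0]]
wrist_force: [1.2, -0.2, 5.5]
opening: 0.227
finger_force: 43.1
```

{"name": "drive_tool", "arguments": {
  "steps": [
    {"x":0,"y":0,"z":0,"wx":0,"wy":0,"wz":0,"grip":1.6},
    {"x":0,"y":0,"z":0,"wx":0,"wy":0,"wz":0,"grip":1.6},
    {"x":0,"y":0,"z":0,"wx":0,"wy":0,"wz":0,"grip":1.6}
  ]
}}

```text
t: 21.4
eef_pos: [0.5785, 0.3012, 0.0712]
tool_rot: [[0.029, 1.0, 0.002], [1.0, -0.029, 0.001], [0.001, 0.002, -1.0]]
wrist_force: [1.6, -0.3, 5.7]
opening: 0.231
finger_force: 43.1
```

```bash
python3 -c "
from h import *
go((568.7,7.2,72+140),yaw=90)"
```

```text
t 21.4 p [578.5 301.2  71.2] open 19.7 F [ 1.6 -0.3  5.7] turn [ 0.1 -0.  -1.7]
(568.7, 7.2, 212) -> [-29.41  -0.11 -14.09]
```

{"name": "drive_tool", "arguments": {
  "steps": [
    {"x":0,"y":0,"z":-1,"wx":0,"wy":0,"wz":0,"grip":1.6},
    {"x":0,"y":0,"z":-3,"wx":0,"wy":0,"wz":0,"grip":1.6},
    {"x":0,"y":0,"z":-6,"wx":0,"wy":0,"wz":0,"grip":1.6},
    {"x":0,"y":0,"z":-9,"wx":0,"wy":0,"wz":0,"grip":1.6},
    {"x":-1,"y":0,"z":-12,"wx":0,"wy":0,"wz":0,"grip":1.6},
    {"x":-3,"y":0,"z":-14,"wx":0,"wy":0,"wz":0,"grip":1.6},
    {"x":-6,"y":0,"z":-14,"wx":0,"wy":0,"wz":0,"grip":1.6},
    {"x":-9,"y":0,"z":-14,"wx":0,"wy":0,"wz":0,"grip":1.6}
  ]
}}

```text
t: 22.4
eef_pos: [0.5751, 0.2104, 0.2118]
tool_rot: [[0.028, 1.0, 0.001], [1.0, -0.028, 0.0], [0.0, 0.001, -1.0]]
wrist_force: [-0.5, 0.2, -2.9]
opening: 0.229
finger_force: 42.0
```

{"name": "drive_tool", "arguments": {
  "steps": [
    {"x":-3,"y":0,"z":0,"wx":0,"wy":0,"wz":-1,"grip":1.6},
    {"x":-6,"y":0,"z":0,"wx":0,"wy":0,"wz":-2,"grip":1.6},
    {"x":-10,"y":0,"z":0,"wx":0,"wy":0,"wz":-3,"grip":1.6},
    {"x":-14,"y":0,"z":0,"wx":0,"wy":0,"wz":-4,"grip":1.6},
    {"x":-17,"y":0,"z":0,"wx":0,"wy":0,"wz":-5.2,"grip":1.6},
    {"x":-19,"y":-0.1,"z":0,"wx":0,"wy":0,"wz":-5.2,"grip":1.6},
    {"x":-20,"y":-0.1,"z":0,"wx":0,"wy":0,"wz":-5.2,"grip":1.6},
    {"x":-20,"y":-0.1,"z":0,"wx":0,"wy":0,"wz":-5.2,"grip":1.6}
  ]
}}

```text
t: 23.4
eef_pos: [0.5686, 0.011, 0.2108]
tool_rot: [[-0.061, 0.998, 0.0], [0.998, 0.061, -0.0], [-0.0, 0.0, -1.0]]
wrist_force: [0.5, 0.1, -2.6]
opening: 0.227
finger_force: 42.0
```

```bash
python3 -c "
from m import *
i,im=look('w4')
go((568.7,7.2,212),yaw=93.45)
im=arm.camera('scene');j=arm.camera_info('scene')
for c in blobs(im,[0,0,185],[180,45,255],20,(288,190,332,236)): print(cv2.boundingRect(c),rect(j,c,.03))
"
```

```text
t 23.45 p [568.6  11.9 210.8] open 19.2 F [-0.4  0.7 -1.7] turn [ 0.  -0.   0.1]
(568.7, 7.2, 212) -> [-0.47 -0.02 -0.12]
(291, 190, 38, 42) ((562.8984375, -3.1516036987304688), (127.05723571777344, 90.80862426757812), 60.504478454589844)
```

View pics/w4.png

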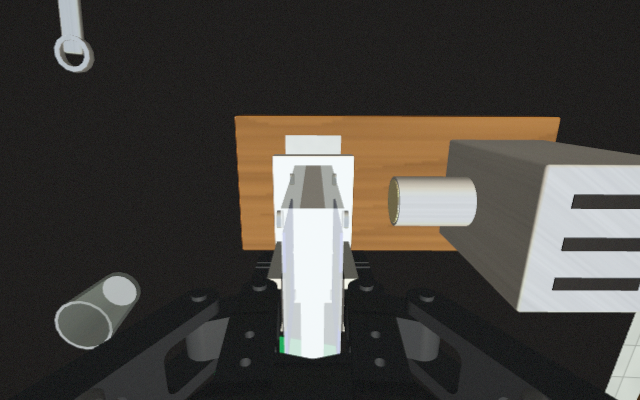

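The cell is held square over the stand. The mark's far edge shows at (285–341,136), and the tube at (430,200) and the box are clear. I check the mark's edge and the block's corners.

```bash
python3 -c "
from m import *
i=arm.camera_info('wrist')
C=lambda u,v,z:(cast(i,(u,v),z)*1000)[:2]
a,b=C(285.5,136,.03),C(341,136,.03);print(a,b,b-a)
t=np.radians(3.45);m=(a+b)/2;print('mark centre',m-48*np.array([-np.sin(t),np.cos(t)]))
p,q=C(235,117,.03),C(559,118,.03);print(p,q,np.degrees(np.arctan2(*(q-p)[::-1])),C(242,250,.03))
u=np.array([np.cos(t),np.sin(t)]);v=np.array([-u[1],u[0]]);print('centre from corner',p+70*u-65*v)
f=C(273,156,.148),C(354,156,.148);print('foot',f)
"
```

```text
[541.94322281  53.85256325] [591.77108145  56.99251675] [49.82785864  3.13995351]
mark centre [569.74567114   7.50953072]
[496.64327824  67.62153564] [783.3443276   84.83566777] 3.4360336670319924 [503.34991997 -60.45225216]
centre from corner [570.42795293   6.95175914]
foot (array([544.0894161 ,  53.80276145]), array([589.10258771,  56.63761143]))
```

{"name": "drive_tool", "arguments": {
  "steps": [
    {"x":-0.3,"y":0.05,"z":2,"wx":0,"wy":0,"wz":0,"grip":1.6},
    {"x":-0.3,"y":0.05,"z":5,"wx":0,"wy":0,"wz":0,"grip":1.6},
    {"x":-0.3,"y":0.05,"z":8,"wx":0,"wy":0,"wz":0,"grip":1.6},
    {"x":-0.3,"y":0.05,"z":10,"wx":0,"wy":0,"wz":0,"grip":1.6},
    {"x":-0.3,"y":0.05,"z":11,"wx":0,"wy":0,"wz":0,"grip":1.6},
    {"x":-0.3,"y":0.05,"z":11,"wx":0,"wy":0,"wz":0,"grip":1.6},
    {"x":-0.3,"y":0.05,"z":11,"wx":0,"wy":0,"wz":0,"grip":1.6}
  ]
}}

```text
t: 24.38
eef_pos: [0.5699, 0.0083, 0.1013]
tool_rot: [[-0.062, 0.998, 0.002], [0.998, 0.062, -0.0], [-0.0, 0.002, -1.0]]
wrist_force: [0.1, 0.2, -2.0]
opening: 0.228
finger_force: 41.8
```

```bash
python3 -c "
from h import *
go((569.2,8.5,93),yaw=93.45)"
```

```text
t 24.38 p [569.9   8.3 101.3] open 19.5 F [ 0.1  0.2 -2. ] turn [0.1 0.  0.1]
(569.2, 8.5, 93) -> [ 0.03 -0.07  0.82]
```

{"name": "drive_tool", "arguments": {
  "steps": [
    {"x":0,"y":-0.05,"z":0.4,"wx":0,"wy":0,"wz":0,"grip":1.6},
    {"x":0,"y":-0.05,"z":0.7,"wx":0,"wy":0,"wz":0,"grip":1.6},
    {"x":0,"y":-0.05,"z":0.85,"wx":0,"wy":0,"wz":0,"grip":1.6},
    {"x":0,"y":-0.05,"z":0.85,"wx":0,"wy":0,"wz":0,"grip":1.6},
    {"x":0,"y":-0.05,"z":0.85,"wx":0,"wy":0,"wz":0,"grip":1.6}
  ]
}}

```text
t: 25.0
eef_pos: [0.5692, 0.0079, 0.0931]
tool_rot: [[-0.062, 0.998, 0.001], [0.998, 0.062, -0.001], [-0.001, 0.001, -1.0]]
wrist_force: [-3.8, -0.4, 9.4]
opening: 0.227
finger_force: 43.8
```

{"name": "drive_tool", "arguments": {
  "steps": [
    {"x":0,"y":0,"z":0,"wx":0,"wy":0,"wz":0,"grip":2.2},
    {"x":0,"y":0,"z":0,"wx":0,"wy":0,"wz":0,"grip":3},
    {"x":0,"y":0,"z":0,"wx":0,"wy":0,"wz":0,"grip":4},
    {"x":0,"y":0,"z":0,"wx":0,"wy":0,"wz":0,"grip":4},
    {"x":0,"y":0,"z":-1,"wx":0,"wy":0,"wz":0,"grip":4},
    {"x":0,"y":0,"z":-4,"wx":0,"wy":0,"wz":0,"grip":4},
    {"x":0,"y":0,"z":-9,"wx":0,"wy":0,"wz":0,"grip":4},
    {"x":0,"y":0,"z":-14,"wx":0,"wy":0,"wz":0,"grip":4}
  ]
}}

```text
t: 26.0
eef_pos: [0.5686, 0.0083, 0.234]
tool_rot: [[-0.062, 0.998, 0.0], [0.998, 0.062, 0.0], [0.0, 0.0, -1.0]]
wrist_force: [0.9, 0.0, -0.8]
opening: 0.467
finger_force: 0.0
```

{"name": "drive_tool", "arguments": {
  "steps": [
    {"x":-3,"y":0,"z":-4,"wx":0,"wy":0,"wz":1.5,"grip":6},
    {"x":-8,"y":0,"z":-6,"wx":0,"wy":0,"wz":3.4,"grip":6},
    {"x":-13,"y":-0.6,"z":-6,"wx":0,"wy":0,"wz":3.4,"grip":6},
    {"x":-18,"y":-1.2,"z":-6,"wx":0,"wy":0,"wz":3.4,"grip":6},
    {"x":-22,"y":-1.8,"z":-6,"wx":0,"wy":0,"wz":3.4,"grip":6},
    {"x":-24,"y":-2,"z":-6,"wx":0,"wy":0,"wz":3.4,"grip":6},
    {"x":-24,"y":-2,"z":-6,"wx":0,"wy":0,"wz":3.4,"grip":6},
    {"x":-24,"y":-2,"z":-6,"wx":0,"wy":0,"wz":3.4,"grip":6}
  ]
}}

```text
t: 27.0
eef_pos: [0.5643, -0.2303, 0.2921]
tool_rot: [[-0.006, 1.0, 0.001], [1.0, 0.006, 0.001], [0.001, 0.001, -1.0]]
wrist_force: [0.1, 0.1, -0.2]
opening: 0.701
finger_force: 0.0
```

```bash
python3 -c "
from m import *
im=arm.camera('top');i=arm.camera_info('top')
go((536,-233,290),(536,-233,130))
a=im[150:230,240:510]
cv2.imwrite('pics/t4.png',cv2.resize(a,None,fx=2.9,fy=2.9,interpolation=cv2.INTER_CUBIC)[:,:,::-1])
cv2.imwrite('pics/t4c.png',cv2.resize(im[140:225,250:340],None,fx=6,fy=6,interpolation=cv2.INTER_CUBIC)[:,:,::-1])
for n,k in(('y',([24,90,120],[36,255,255])),('b',([100,110,60],[125,255,255]))):
  for c in blobs(im,*k,30,(370,130,510,260)): print(n,cv2.boundingRect(c),rect(i,c,.139))"
```

```text
t 27.05 p [ 564.3 -230.2  292.2] open 60.1 F [ 0.  -0.1  0.2] turn [ 0.  -0.   0.3]
(536, -233, 290) -> [-0.26 -2.83  0.22]
(536, -233, 130) -> [-0.27 -2.84 16.22]
y (417, 178, 22, 21) ((536.1419677734375, -230.46397399902344), (33.471805572509766, 38.33102035522461), 26.513608932495117)
b (470, 189, 28, 19) ((518.0921020507812, -327.8526916503906), (31.22962760925293, 47.53561019897461), 3.4137306213378906)
```

View pics/t4c.png

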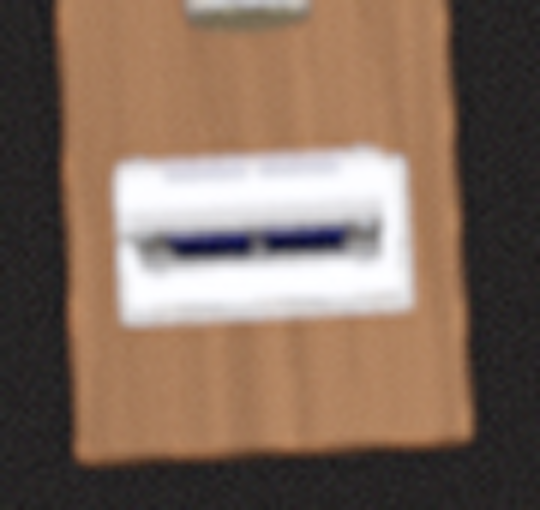

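The cell stands on the mark, square to the block, with its foot covering the mark evenly at about (264,240) in the crop. Now I return the bottles, yellow first.

{"name": "drive_tool", "arguments": {
  "steps": [
    {"x":-0.1,"y":-1.4,"z":2,"wx":0,"wy":0,"wz":0,"grip":6},
    {"x":-0.3,"y":-2.8,"z":5,"wx":0,"wy":0,"wz":0,"grip":6},
    {"x":-0.3,"y":-2.8,"z":9,"wx":0,"wy":0,"wz":0,"grip":6},
    {"x":-0.3,"y":-2.8,"z":13,"wx":0,"wy":0,"wz":0,"grip":6},
    {"x":-0.3,"y":-2.8,"z":16,"wx":0,"wy":0,"wz":0,"grip":6},
    {"x":-0.3,"y":-2.8,"z":16.2,"wx":0,"wy":0,"wz":0,"grip":6},
    {"x":-0.3,"y":-2.8,"z":16.2,"wx":0,"wy":0,"wz":0,"grip":6},
    {"x":-0.3,"y":-2.8,"z":16.2,"wx":0,"wy":0,"wz":0,"grip":6}
  ]
}}

```text
t: 28.05
eef_pos: [0.5366, -0.2357, 0.1315]
tool_rot: [[-0.003, 1.0, 0.002], [1.0, 0.003, -0.001], [-0.001, 0.002, -1.0]]
wrist_force: [-0.0, -0.2, -0.3]
opening: 0.699
finger_force: 0.0
```

{"name": "drive_tool", "arguments": {
  "steps": [
    {"x":0,"y":0,"z":0,"wx":0,"wy":0,"wz":0,"grip":5},
    {"x":0,"y":0,"z":0,"wx":0,"wy":0,"wz":0,"grip":4.2},
    {"x":0,"y":0,"z":0,"wx":0,"wy":0,"wz":0,"grip":3.4},
    {"x":0,"y":0,"z":0,"wx":0,"wy":0,"wz":0,"grip":3.4},
    {"x":0,"y":0,"z":0,"wx":0,"wy":0,"wz":0,"grip":3.4},
    {"x":0,"y":0,"z":0,"wx":0,"wy":0,"wz":0,"grip":3.4}
  ]
}}

```text
t: 28.8
eef_pos: [0.536, -0.2359, 0.1304]
tool_rot: [[-0.003, 1.0, 0.001], [1.0, 0.003, -0.0], [-0.0, 0.001, -1.0]]
wrist_force: [0.7, -0.4, 6.8]
opening: 0.433
finger_force: 40.2
```

```bash
python3 -c "
from h import *
go((519.7,334.5,290))"
```

```text
t 28.8 p [ 536.  -235.9  130.4] open 37.0 F [ 0.7 -0.4  6.8] turn [0.  0.  0.2]
(519.7, 334.5, 290) -> [ 57.04  -1.46 -15.99]
```

{"name": "drive_tool", "arguments": {
  "steps": [
    {"x":0,"y":0,"z":-1,"wx":0,"wy":0,"wz":0,"grip":3.4},
    {"x":0,"y":0,"z":-3,"wx":0,"wy":0,"wz":0,"grip":3.4},
    {"x":0,"y":0,"z":-6,"wx":0,"wy":0,"wz":0,"grip":3.4},
    {"x":0,"y":0,"z":-9,"wx":0,"wy":0,"wz":0,"grip":3.4},
    {"x":0,"y":0,"z":-12,"wx":0,"wy":0,"wz":0,"grip":3.4},
    {"x":1,"y":0,"z":-15,"wx":0,"wy":0,"wz":0,"grip":3.4},
    {"x":3,"y":0,"z":-16,"wx":0,"wy":0,"wz":0,"grip":3.4},
    {"x":6,"y":0,"z":-16,"wx":0,"wy":0,"wz":0,"grip":3.4}
  ]
}}

```text
t: 29.8
eef_pos: [0.5355, -0.1748, 0.2906]
tool_rot: [[-0.002, 1.0, 0.001], [1.0, 0.002, -0.0], [-0.0, 0.001, -1.0]]
wrist_force: [0.5, -0.1, -2.1]
opening: 0.428
finger_force: 40.4
```

{"name": "drive_tool", "arguments": {
  "steps": [
    {"x":4,"y":-0.2,"z":0,"wx":0,"wy":0,"wz":0,"grip":3.4},
    {"x":8.5,"y":-0.4,"z":0,"wx":0,"wy":0,"wz":0,"grip":3.4},
    {"x":13,"y":-0.6,"z":0,"wx":0,"wy":0,"wz":0,"grip":3.4},
    {"x":17.5,"y":-0.8,"z":0,"wx":0,"wy":0,"wz":0,"grip":3.4},
    {"x":22,"y":-1,"z":0,"wx":0,"wy":0,"wz":0,"grip":3.4},
    {"x":26.5,"y":-1.2,"z":0,"wx":0,"wy":0,"wz":0,"grip":3.4},
    {"x":31,"y":-1.4,"z":0,"wx":0,"wy":0,"wz":0,"grip":3.4},
    {"x":35.5,"y":-1.5,"z":0,"wx":0,"wy":0,"wz":0,"grip":3.4}
  ]
}}

```text
t: 30.8
eef_pos: [0.5183, 0.1814, 0.2896]
tool_rot: [[-0.004, 1.0, -0.0], [1.0, 0.004, -0.001], [-0.001, -0.0, -1.0]]
wrist_force: [-0.1, -0.8, -1.2]
opening: 0.435
finger_force: 40.4
```

{"name": "drive_tool", "arguments": {
  "steps": [
    {"x":4.5,"y":0,"z":0,"wx":0,"wy":0,"wz":0,"grip":3.4},
    {"x":8.5,"y":0,"z":0,"wx":0,"wy":0,"wz":0,"grip":3.4},
    {"x":12,"y":0,"z":0,"wx":0,"wy":0,"wz":0,"grip":3.4},
    {"x":14,"y":0,"z":0,"wx":0,"wy":0,"wz":0,"grip":3.4},
    {"x":15,"y":0,"z":2,"wx":0,"wy":0,"wz":0,"grip":3.4},
    {"x":15,"y":0,"z":5,"wx":0,"wy":0,"wz":0,"grip":3.4},
    {"x":15,"y":0,"z":5,"wx":0,"wy":0,"wz":0,"grip":3.4},
    {"x":15,"y":0,"z":5,"wx":0,"wy":0,"wz":0,"grip":3.4}
  ]
}}

```text
t: 31.8
eef_pos: [0.5192, 0.3288, 0.2402]
tool_rot: [[-0.002, 1.0, 0.0], [1.0, 0.002, -0.0], [-0.0, 0.0, -1.0]]
wrist_force: [0.3, 0.7, -1.7]
opening: 0.433
finger_force: 40.7
```

```bash
python3 -c "
from h import *
go((519.7,332,137.6))"
```

```text
t 31.8 p [519.2 328.8 240.2] open 37.0 F [ 0.3  0.7 -1.7] turn [0.  0.  0.1]
(519.7, 332, 137.6) -> [ 0.32  0.05 10.26]
```

{"name": "drive_tool", "arguments": {
  "steps": [
    {"x":0.3,"y":0.05,"z":2.5,"wx":0,"wy":0,"wz":0,"grip":3.4},
    {"x":0.3,"y":0.05,"z":5.5,"wx":0,"wy":0,"wz":0,"grip":3.4},
    {"x":0.3,"y":0.05,"z":8,"wx":0,"wy":0,"wz":0,"grip":3.4},
    {"x":0.3,"y":0.05,"z":9.5,"wx":0,"wy":0,"wz":0,"grip":3.4},
    {"x":0.3,"y":0.05,"z":10,"wx":0,"wy":0,"wz":0,"grip":3.4},
    {"x":0.3,"y":0.05,"z":10.3,"wx":0,"wy":0,"wz":0,"grip":3.4},
    {"x":0.3,"y":0.05,"z":10.3,"wx":0,"wy":0,"wz":0,"grip":3.4},
    {"x":0.3,"y":0.05,"z":10.3,"wx":0,"wy":0,"wz":0,"grip":3.4}
  ]
}}

```text
t: 32.8
eef_pos: [0.5199, 0.3324, 0.1375]
tool_rot: [[-0.003, 1.0, 0.001], [1.0, 0.003, 0.0], [0.0, 0.001, -1.0]]
wrist_force: [0.2, -0.6, 0.6]
opening: 0.435
finger_force: 40.9
```

```bash
python3 -c "
from h import *
go((519.7,332,137.4))"
```

```text
t 32.8 p [519.9 332.4 137.5] open 37.1 F [ 0.2 -0.6  0.6] turn [ 0.1 -0.   0.2]
(519.7, 332, 137.4) -> [-0.04 -0.02  0.01]
```

In contact at the right spot. I release, lift, and go to the blue bottle at about (522,-330).

{"name": "drive_tool", "arguments": {
  "steps": [
    {"x":0,"y":0,"z":0,"wx":0,"wy":0,"wz":0,"grip":4},
    {"x":0,"y":0,"z":0,"wx":0,"wy":0,"wz":0,"grip":5},
    {"x":0,"y":0,"z":0,"wx":0,"wy":0,"wz":0,"grip":6},
    {"x":0,"y":0,"z":0,"wx":0,"wy":0,"wz":0,"grip":6},
    {"x":0,"y":0,"z":-3,"wx":0,"wy":0,"wz":0,"grip":6},
    {"x":0,"y":0,"z":-8,"wx":0,"wy":0,"wz":0,"grip":6},
    {"x":0,"y":0,"z":-13,"wx":0,"wy":0,"wz":0,"grip":6},
    {"x":-3,"y":0,"z":-16,"wx":0,"wy":0,"wz":0,"grip":6}
  ]
}}

```text
t: 33.8
eef_pos: [0.5189, 0.3044, 0.2995]
tool_rot: [[-0.007, 1.0, 0.002], [1.0, 0.007, 0.003], [0.003, 0.002, -1.0]]
wrist_force: [1.8, -1.3, -0.2]
opening: 0.703
finger_force: 0.0
```

{"name": "drive_tool", "arguments": {
  "steps": [
    {"x":-6,"y":0,"z":0,"wx":0,"wy":0,"wz":0,"grip":6},
    {"x":-12,"y":0,"z":0,"wx":0,"wy":0,"wz":0,"grip":6},
    {"x":-18,"y":0,"z":0,"wx":0,"wy":0,"wz":0,"grip":6},
    {"x":-24,"y":0,"z":0,"wx":0,"wy":0,"wz":0,"grip":6},
    {"x":-30,"y":0,"z":0,"wx":0,"wy":0,"wz":0,"grip":6},
    {"x":-36,"y":0,"z":0,"wx":0,"wy":0,"wz":0,"grip":6},
    {"x":-42,"y":0,"z":0,"wx":0,"wy":0,"wz":0,"grip":6},
    {"x":-47,"y":0,"z":0,"wx":0,"wy":0,"wz":0,"grip":6}
  ]
}}

```text
t: 34.8
eef_pos: [0.5205, -0.1704, 0.297]
tool_rot: [[-0.001, 1.0, 0.0], [1.0, 0.001, -0.001], [-0.001, 0.0, -1.0]]
wrist_force: [0.4, 1.5, 0.6]
opening: 0.701
finger_force: 0.0
```

{"name": "drive_tool", "arguments": {
  "steps": [
    {"x":-6,"y":0.1,"z":0,"wx":0,"wy":0,"wz":0,"grip":6},
    {"x":-11,"y":0.2,"z":0,"wx":0,"wy":0,"wz":0,"grip":6},
    {"x":-15,"y":0.2,"z":0,"wx":0,"wy":0,"wz":0,"grip":6},
    {"x":-16,"y":0.2,"z":0,"wx":0,"wy":0,"wz":0,"grip":6},
    {"x":-16,"y":0.2,"z":0,"wx":0,"wy":0,"wz":0,"grip":6},
    {"x":-16,"y":0.2,"z":0,"wx":0,"wy":0,"wz":0,"grip":6}
  ]
}}

```text
t: 35.55
eef_pos: [0.524, -0.326, 0.2971]
tool_rot: [[-0.005, 1.0, 0.001], [1.0, 0.005, 0.0], [0.0, 0.001, -1.0]]
wrist_force: [-0.9, 1.0, -0.1]
opening: 0.701
finger_force: 0.0
```

```bash
python3 -c "
from h import *
go((522,-330,290),(522,-330,130.3))
im=arm.camera('top');i=arm.camera_info('top')
for z,roi in((.146,(80,150,210,235)),):
  for c in blobs(im,[24,90,120],[36,255,255],30,roi): print('y',cv2.boundingRect(c),rect(i,c,z),rect(i,c,.011))
a=im[125:245,70:230]; cv2.imwrite('pics/crop5.png',cv2.resize(a,None,fx=5,fy=5,interpolation=cv2.INTER_CUBIC)[:,:,::-1])"
```

```text
t 35.55 p [ 524.  -326.   297.1] open 59.9 F [-0.9  1.  -0.1] turn [ 0.  -0.   0.3]
(522, -330, 290) -> [-0.4  -0.2   0.71]
(522, -330, 130.3) -> [-0.4  -0.21 16.68]
y (88, 184, 25, 24) ((520.2172241210938, 335.90283203125), (40.1052131652832, 40.093868255615234), 14.617016792297363) ((538.6962280273438, 402.8869934082031), (47.554134368896484, 47.540687561035156), 14.617183685302734)
y (117, 190, 33, 31) ((503.7113952636719, 277.92431640625), (51.75558090209961, 52.88121032714844), 0.21589432656764984) ((519.12451171875, 334.1400451660156), (61.36843490600586, 62.70304870605469), 0.2164493054151535)
```

View pics/crop5.png

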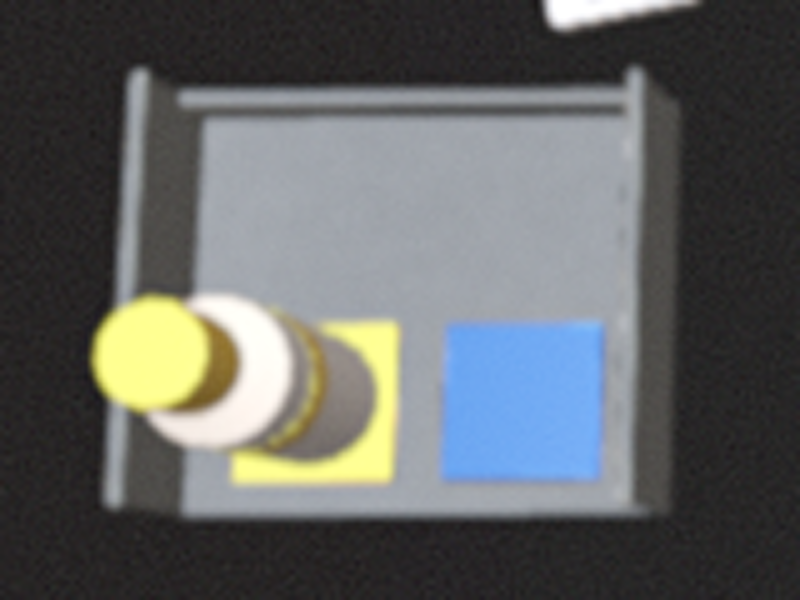

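The yellow bottle stands on its pad: its cap measures (520,336) against the pad centre (519.5,334.5). Now the blue one.

{"name": "drive_tool", "arguments": {
  "steps": [
    {"x":-0.4,"y":-0.2,"z":3,"wx":0,"wy":0,"wz":0,"grip":6},
    {"x":-0.4,"y":-0.2,"z":7,"wx":0,"wy":0,"wz":0,"grip":6},
    {"x":-0.4,"y":-0.2,"z":11,"wx":0,"wy":0,"wz":0,"grip":6},
    {"x":-0.4,"y":-0.2,"z":14.5,"wx":0,"wy":0,"wz":0,"grip":6},
    {"x":-0.4,"y":-0.2,"z":16.4,"wx":0,"wy":0,"wz":0,"grip":6},
    {"x":-0.4,"y":-0.2,"z":16.7,"wx":0,"wy":0,"wz":0,"grip":6},
    {"x":-0.4,"y":-0.2,"z":16.7,"wx":0,"wy":0,"wz":0,"grip":6},
    {"x":-0.4,"y":-0.2,"z":16.7,"wx":0,"wy":0,"wz":0,"grip":6}
  ]
}}

```text
t: 36.6
eef_pos: [0.5222, -0.3321, 0.1313]
tool_rot: [[-0.003, 1.0, 0.002], [1.0, 0.003, -0.001], [-0.001, 0.002, -1.0]]
wrist_force: [-0.2, 0.5, 0.1]
opening: 0.696
finger_force: 0.0
```

{"name": "drive_tool", "arguments": {
  "steps": [
    {"x":0,"y":0,"z":0,"wx":0,"wy":0,"wz":0,"grip":5},
    {"x":0,"y":0,"z":0,"wx":0,"wy":0,"wz":0,"grip":4.2},
    {"x":0,"y":0,"z":0,"wx":0,"wy":0,"wz":0,"grip":3.4},
    {"x":0,"y":0,"z":0,"wx":0,"wy":0,"wz":0,"grip":3.4},
    {"x":0,"y":0,"z":0,"wx":0,"wy":0,"wz":0,"grip":3.4},
    {"x":0,"y":0,"z":0,"wx":0,"wy":0,"wz":0,"grip":3.4}
  ]
}}

```text
t: 37.35
eef_pos: [0.5217, -0.332, 0.1303]
tool_rot: [[-0.003, 1.0, 0.001], [1.0, 0.003, -0.001], [-0.001, 0.001, -1.0]]
wrist_force: [0.1, -0.2, 5.5]
opening: 0.435
finger_force: 40.8
```

```bash
python3 -c "
from h import *
go((520.3,250,290))"
```

```text
t 37.35 p [ 521.7 -332.   130.3] open 37.2 F [ 0.1 -0.2  5.5] turn [0.  0.  0.2]
(520.3, 250, 290) -> [ 5.819e+01  3.000e-02 -1.600e+01]
```

{"name": "drive_tool", "arguments": {
  "steps": [
    {"x":0,"y":0,"z":-1,"wx":0,"wy":0,"wz":0,"grip":3.4},
    {"x":0,"y":0,"z":-3,"wx":0,"wy":0,"wz":0,"grip":3.4},
    {"x":0,"y":0,"z":-6,"wx":0,"wy":0,"wz":0,"grip":3.4},
    {"x":0,"y":0,"z":-9,"wx":0,"wy":0,"wz":0,"grip":3.4},
    {"x":0,"y":0,"z":-12,"wx":0,"wy":0,"wz":0,"grip":3.4},
    {"x":1,"y":0,"z":-15,"wx":0,"wy":0,"wz":0,"grip":3.4},
    {"x":3,"y":0,"z":-16,"wx":0,"wy":0,"wz":0,"grip":3.4},
    {"x":6,"y":0,"z":-16,"wx":0,"wy":0,"wz":0,"grip":3.4}
  ]
}}

```text
t: 38.35
eef_pos: [0.5213, -0.2708, 0.2905]
tool_rot: [[-0.002, 1.0, 0.001], [1.0, 0.002, -0.0], [-0.0, 0.001, -1.0]]
wrist_force: [1.1, 1.4, -2.6]
opening: 0.43
finger_force: 40.7
```

{"name": "drive_tool", "arguments": {
  "steps": [
    {"x":4,"y":0,"z":0,"wx":0,"wy":0,"wz":0,"grip":3.4},
    {"x":8.5,"y":0,"z":0,"wx":0,"wy":0,"wz":0,"grip":3.4},
    {"x":13,"y":0,"z":0,"wx":0,"wy":0,"wz":0,"grip":3.4},
    {"x":17.5,"y":0,"z":0,"wx":0,"wy":0,"wz":0,"grip":3.4},
    {"x":22,"y":0,"z":0,"wx":0,"wy":0,"wz":0,"grip":3.4},
    {"x":26.5,"y":0,"z":0,"wx":0,"wy":0,"wz":0,"grip":3.4},
    {"x":31,"y":0,"z":0,"wx":0,"wy":0,"wz":0,"grip":3.4},
    {"x":35.5,"y":0,"z":0,"wx":0,"wy":0,"wz":0,"grip":3.4}
  ]
}}

```text
t: 39.35
eef_pos: [0.5191, 0.0854, 0.2895]
tool_rot: [[-0.004, 1.0, -0.001], [1.0, 0.004, -0.001], [-0.001, -0.001, -1.0]]
wrist_force: [1.0, -0.2, -3.1]
opening: 0.428
finger_force: 40.7
```

{"name": "drive_tool", "arguments": {
  "steps": [
    {"x":4.5,"y":0,"z":0,"wx":0,"wy":0,"wz":0,"grip":3.4},
    {"x":8.5,"y":0,"z":0,"wx":0,"wy":0,"wz":0,"grip":3.4},
    {"x":12,"y":0,"z":0,"wx":0,"wy":0,"wz":0,"grip":3.4},
    {"x":15,"y":0,"z":0,"wx":0,"wy":0,"wz":0,"grip":3.4},
    {"x":16.5,"y":0,"z":2,"wx":0,"wy":0,"wz":0,"grip":3.4},
    {"x":16.5,"y":0,"z":5,"wx":0,"wy":0,"wz":0,"grip":3.4},
    {"x":16.5,"y":0,"z":5,"wx":0,"wy":0,"wz":0,"grip":3.4},
    {"x":16.5,"y":0,"z":5,"wx":0,"wy":0,"wz":0,"grip":3.4}
  ]
}}

```text
t: 40.35
eef_pos: [0.5197, 0.2485, 0.2408]
tool_rot: [[-0.003, 1.0, 0.001], [1.0, 0.003, 0.0], [0.0, 0.001, -1.0]]
wrist_force: [0.8, 0.6, -3.2]
opening: 0.425
finger_force: 41.1
```

```bash
python3 -c "
from h import *
go((520.3,250.5,137.4))"
```

```text
t 40.35 p [519.7 248.5 240.8] open 36.3 F [ 0.8  0.6 -3.2] turn [ 0.  -0.   0.2]
(520.3, 250.5, 137.4) -> [ 0.2   0.06 10.34]
```

{"name": "drive_tool", "arguments": {
  "steps": [
    {"x":0.2,"y":0.05,"z":2.5,"wx":0,"wy":0,"wz":0,"grip":3.4},
    {"x":0.2,"y":0.05,"z":5.5,"wx":0,"wy":0,"wz":0,"grip":3.4},
    {"x":0.2,"y":0.05,"z":8,"wx":0,"wy":0,"wz":0,"grip":3.4},
    {"x":0.2,"y":0.05,"z":9.5,"wx":0,"wy":0,"wz":0,"grip":3.4},
    {"x":0.2,"y":0.05,"z":10,"wx":0,"wy":0,"wz":0,"grip":3.4},
    {"x":0.2,"y":0.05,"z":10.3,"wx":0,"wy":0,"wz":0,"grip":3.4},
    {"x":0.2,"y":0.05,"z":10.4,"wx":0,"wy":0,"wz":0,"grip":3.4},
    {"x":0.2,"y":0.05,"z":10.4,"wx":0,"wy":0,"wz":0,"grip":3.4}
  ]
}}

```text
t: 41.35
eef_pos: [0.521, 0.2506, 0.1373]
tool_rot: [[-0.003, 1.0, 0.002], [1.0, 0.003, 0.001], [0.001, 0.002, -1.0]]
wrist_force: [-1.6, -0.8, 5.6]
opening: 0.431
finger_force: 41.8
```

```bash
python3 -c "
from h import *
go((520.3,250.5,137.4))"
```

```text
t 41.35 p [521.  250.6 137.3] open 36.8 F [-1.6 -0.8  5.6] turn [ 0.1 -0.   0.1]
(520.3, 250.5, 137.4) -> [-0.01 -0.07 -0.01]
```

{"name": "drive_tool", "arguments": {
  "steps": [
    {"x":0,"y":0,"z":0,"wx":0,"wy":0,"wz":0,"grip":4},
    {"x":0,"y":0,"z":0,"wx":0,"wy":0,"wz":0,"grip":5},
    {"x":0,"y":0,"z":0,"wx":0,"wy":0,"wz":0,"grip":6},
    {"x":0,"y":0,"z":0,"wx":0,"wy":0,"wz":0,"grip":6},
    {"x":0,"y":0,"z":-3,"wx":0,"wy":0,"wz":0,"grip":6},
    {"x":0,"y":0,"z":-8,"wx":0,"wy":0,"wz":0,"grip":6},
    {"x":0,"y":0,"z":-13,"wx":0,"wy":0,"wz":0,"grip":6},
    {"x":-3,"y":0,"z":-16,"wx":0,"wy":0,"wz":0,"grip":6}
  ]
}}

```text
t: 42.35
eef_pos: [0.52, 0.2225, 0.2985]
tool_rot: [[-0.007, 1.0, 0.002], [1.0, 0.007, 0.002], [0.002, 0.002, -1.0]]
wrist_force: [0.7, -1.1, -0.4]
opening: 0.702
finger_force: 0.0
```

{"name": "drive_tool", "arguments": {
  "steps": [
    {"x":-6,"y":0,"z":0,"wx":0,"wy":0,"wz":0,"grip":6},
    {"x":-12,"y":0,"z":0,"wx":0,"wy":0,"wz":0,"grip":6},
    {"x":-18,"y":0,"z":0,"wx":0,"wy":0,"wz":0,"grip":6},
    {"x":-24,"y":0,"z":0,"wx":0,"wy":0,"wz":0,"grip":6},
    {"x":-30,"y":0,"z":0,"wx":0,"wy":0,"wz":0,"grip":6},
    {"x":-36,"y":0,"z":0,"wx":0,"wy":0,"wz":0,"grip":6},
    {"x":-42,"y":0,"z":0,"wx":0,"wy":0,"wz":0,"grip":6},
    {"x":-46,"y":0,"z":0,"wx":0,"wy":0,"wz":0,"grip":6}
  ]
}}

```text
t: 43.35
eef_pos: [0.521, -0.2431, 0.2956]
tool_rot: [[-0.0, 1.0, -0.0], [1.0, 0.0, -0.001], [-0.001, -0.0, -1.0]]
wrist_force: [1.4, 0.5, -0.1]
opening: 0.703
finger_force: 0.0
```

{"name": "drive_tool", "arguments": {
  "steps": [
    {"x":-3,"y":0,"z":0,"wx":0,"wy":0,"wz":0,"grip":6},
    {"x":-4,"y":0,"z":0,"wx":0,"wy":0,"wz":0,"grip":6},
    {"x":-4,"y":0,"z":0,"wx":0,"wy":0,"wz":0,"grip":6},
    {"x":-4,"y":0,"z":0,"wx":0,"wy":0,"wz":0,"grip":6}
  ]
}}

```text
t: 43.85
eef_pos: [0.5223, -0.278, 0.2961]
tool_rot: [[-0.005, 1.0, 0.0], [1.0, 0.005, 0.0], [0.0, 0.0, -1.0]]
wrist_force: [-0.0, 1.4, -0.5]
opening: 0.7
finger_force: 0.0
```

```bash
python3 -c "
from h import *
im=arm.camera('top');go()
cv2.imwrite('pics/t6.png',cv2.resize(im[120:250,80:340],None,fx=3,fy=3,interpolation=cv2.INTER_CUBIC)[:,:,::-1])
C=arm.camera_info('top')
for n,k in(('y',([24,90,120],[36,255,255])),('b',([100,110,60],[125,255,255]))):
  for c in blobs(im,*k,30,(80,150,210,235)): print(n,cv2.boundingRect(c),rect(C,c,.146))"
```

```text
t 43.9 p [ 522.2 -278.2  296.1] open 59.9 F [ 0.3 -0.2  0.1] turn [ 0.  -0.   0.3]
y (88, 184, 25, 24) ((520.25927734375, 335.7423400878906), (40.10505294799805, 40.425960540771484), 14.613738059997559)
y (117, 200, 32, 21) ((495.041259765625, 277.88690185546875), (34.3900146484375, 52.88207244873047), 0.18717218935489655)
b (139, 185, 25, 21) ((521.0630493164062, 248.0105743408203), (34.71598434448242, 41.6221923828125), 0.2019888311624527)
b (159, 190, 32, 31) ((503.9736633300781, 206.962890625), (51.791343688964844, 51.538700103759766), 0.18714982271194458)
```

View pics/t6.png

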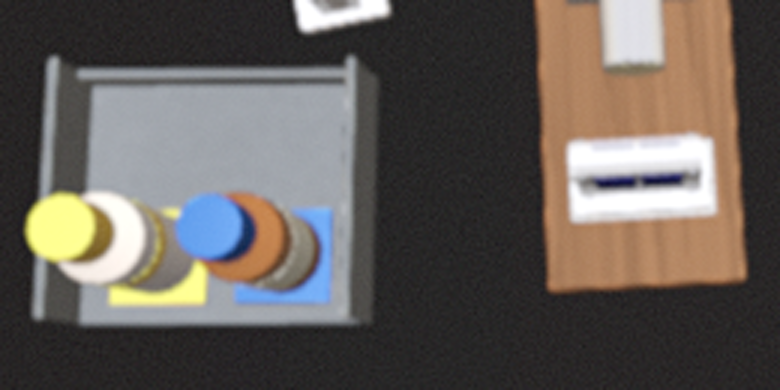

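Both bottles stand upright on their pads, with caps at crop (62,227) and (212,227), and the cell is square on the mark at (641,180). I hand the job in.

```bash
python3 -c "
from workcell import arm
print(arm.sign_off())"
```

```text
the job is handed in; nothing more can be done
None
```

The job is done and handed in at about 44 s: by the last camera measurements the photocell stands square on the white mark and each bottle stands upright on its own pad, all within about 3 mm of centre; `sign_off()` returned no verdict.

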